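# Clamp a coverslipped slide in the press

### The arm

A 7-joint arm with a two-finger parallel gripper is mounted at the origin on a cart in front of the work surface, level with it; the furniture and walls round the work are solid. World frame = base frame: x ahead of the robot, y to its left, z up, the work surface at z = 0. Lengths are in m, angles in rad, forces in N, time in s.
With the tool pointing down it reaches from about 0.4 to 0.875 m from the base axis. Payload 19.3 kg.
Tool frame: the origin (TCP) lies at the very end of the fingers, on their centre line; the grasp point (between the pads) lies 19 mm behind it; z points along the fingers, x is the direction in which the jaws open and shut, and the axes are right-handed (so a half turn about z gives the same grasp; the last joint's range is limited). The gripper opens to 85 mm and grips with 20 to 120 N. Pads are 22 mm wide; open, the fingers measure 114 mm over their backs; the gripper's body (76 mm by 85 mm) begins 54 mm behind the grasp point. The pads swing forward as they close: fully open they stand 13 mm farther back than shut.
Start: joints at [1.096, 0.521, -0.036, 1.599, 0.021, 1.021, -0.113], TCP at [0.246, -0.574, 0.231] pointing down, gripper open.
Joint ranges: [-2.91, 2.91], [-0.3, 2.13], [-1.5, 1.42], [0.17, 2.43], [-1.26, 4.41], [0.16, 1.93], [-2.52, 2.52]. Speed limits (rad/s): [1.89, 1.89, 2.39, 2.39, 3.01, 3.01, 3.01].

### API

Orientations are given as [roll, pitch, yaw] about the fixed x, y, z axes, in that order (R = Rz(yaw) Ry(pitch) Rx(roll)).
In Python, from workcell import bot gives the robot as it stands.
- The arm moves only by the tool jog_arm, never from a script. Its argument "increments" is a list of rows, each an object of numbers: "wx", "wy", "wz": the turn, a rotation vector about the tool's x, y, z in degrees; "x", "y", "z": the shift along the tool's x, y, z in cm; "claw": the opening in per cent of the stroke, from 0 (shut) to 100 (fully open). A call has 1 to 10 rows; each row is the pose to reach, as a shift and turn from the pose measured when the call began, along the tool's axes at that moment; what a row does not reach only later rows make up. A row lasts 1/8 s, in which the tool goes at most 62.5 mm and 10.7 degrees, less where a joint would pass 70% of its speed; a pose out of reach is approached as far as the arm can. A call with a gripper value outside its range is refused whole. The fingers move at their own pace and stop on an object; "squeeze" is the grip in N (left out, the last holds). Time passes only in rows, so rows that repeat a pose let the fingers close. It gives the time, the measured TCP pose, the force and the opening at its end, in the units of the state.
- bot.observe(): the state, without advancing time (a new reading comes with each control period).
- bot.grab_frame(name): name is "scene" or "top" or "wrist"; returns a dict with "pixels" (384x512x3 uint8, red, green, blue), "fov_y" (degrees; the focal length in pixels is half the picture's height over the tangent of half this angle, whatever the lens; pixels are square), "cx", "cy" (the principal point, pixels), "origin" and "orientation" of the camera in the world. Camera axes: x right, y down, z forward; pixel columns grow to the right and rows downward; lengths in m; the calibration is good to about 2 mm. A picture is of the moment at which its call begins. There is no depth.
- bot.job_done(): hands the job in, once; it reports no verdict.
The state is a dict: "clock": time; "qpos": joint angles; "qd": joint speeds; "joint_efforts": joint torques, N m; "position": TCP position; "tool_rot": TCP orientation; "force": force on the tool from outside, world axes, zero at the start; "moment": the same for the moment, N m; "grip_width": finger opening in m.
Only numpy, scipy, OpenCV 4.12 (cv2) and the standard library are available. Lean on these libraries where they do the work, as an engineer would, in place of code of your own. Each camera call takes 0.05 s, during which the arm holds its last target.

### The job

A freshly coverslipped slide has to set flat: lay its carrier, glass up, in the drawn-out bed of the press, push the bed fully home, swing the hinged upper plate down onto it, and put the locating pin from the tube rack straight down through the holes of plate, bed and base. Then press down on the pin until the sprung plate is fully shut, and finish while still holding the pin and pressing it: do not let go at the end. Leave the two tubes in the rack, the bottle, the dish and the box of cover glasses where they stand.

Things in the scene. Friction and masses are not known exactly. Their poses are not given: they have to be found in the camera images.
- carrier_center (a point): centre of the slide carrier, a flat grey plastic frame 36 (its x) by 84 (its y) by 8 mm thick (its z, up) with a glass slide lying in its top face; it lies loose on the cabinet top, to the right of the press, weighs about 40 g; grip it across the 36 mm
- press: the coverslip press, grey and heavy, does not move; base 142 (x) by 132 (y) mm. Origin: on the cabinet top at z 0, under the centre of the bed when that is home; x points from the handle to the hinge (away from the robot), y left, z up. All holes lie on the line y = 0 of the press
- base_hole (a point): mouth of the 12 mm hole in the base for the pin, 60 mm before the press origin (its -x), 14 mm above the cabinet top; the hole runs down 10 mm to 4 mm above the cabinet top
- bed (a joint): how far the sliding bed is drawn out towards the robot (m): 0 is fully home against its stop, about 0.09 at the start; slides stiffly (about 1.5 N) and stays where it is left
- bed_seat (a point): centre of the top of the bed's sprung steel platen, 25 mm above the cabinet top; axes as the press, moves with the bed. The carrier lies here, long side along y, between four corner guides (3 mm play all round, 5 mm higher than the platen); their 74 mm gaps leave 26 mm beside the carrier for fingers. The platen sinks 4 mm on springs (4 N/mm)
- bed_handle (a point): middle of the bed's bar handle (7 mm thick, 60 mm long along y, 20 mm above the cabinet top), 97 mm before bed_seat and 12 mm before the bed's face; push on it to slide the bed home
- upper_plate (a joint): opening angle of the upper plate (rad): 0 fully shut, 1.5 upright. The hinge is stiff: the plate stays put above about 1 rad, below that it sinks shut by itself in about a second; with a carrier loaded it rests slightly open (0.03 to 0.1) on the sprung platen, and about 5 N down on the pin shuts it; let go, it springs up again
- plate_hinge (a point): middle of the hinge axis, which lies along the press y, 50 mm behind the press origin and 34 mm above the cabinet top
- plate_edge (a point): middle of the free edge of the upper plate, 130 mm from the hinge; the plate is 106 mm wide and 8 mm thick, its outer face 6 mm beyond the hinge axis (ribs to 9.5 mm). The point's x points from the free edge to the hinge, z out of the outer face
- plate_hole (a point): centre of the 13 mm through hole in the upper plate at its outer face, 110 mm from the hinge; 40 mm above the cabinet top when shut, in line above the holes of bed and base only when the bed is home and the plate is down
- pin_knob (a point): centre of the pin's black round knob, 30 mm diameter, 26 mm tall; at the start the knob's underside sits on the rack's top deck and the pin hangs upright below it; pin weighs about 90 g
- pin_tip (a point): lower tip of the pin: steel, 10 mm diameter, 35 mm long below the knob, the last 5 mm tapered; z points up the pin. With the knob down on the shut plate the tip is 5 mm above the cabinet top
- rack: clear tube rack left of the press, fixed, 40 (its x) by 134 (its y) by 55 mm high; origin under its centre. The pin and two tubes stand in its middle and two outer holes (48 mm apart along its y), in any order
- tube_a: test tube, 18 mm diameter, 98 mm tall, standing in the rack; leave alone. Origin at its foot
- tube_b: second test tube like the first; leave alone
- resin_bottle: brown dropper bottle 116 mm tall, to the right of the press; leave alone. Origin at its foot
- cover_glasses: clear box of cover glasses, 28 by 28 by 25 mm, right of the bottle; leave alone
- dish: closed petri dish, 69 mm diameter, 13 mm high, left of the hinge, behind the rack; leave alone
- bushing (a point): mouth of the 13 mm pin hole in the bed's bushing block (26 mm along x, 34 mm along y, its top 31 mm above the cabinet top), 60 mm before bed_seat (-x); moves with the bed
Mind the look-alikes: they are no part of the job. There is more than one size of the part that bears pin_knob; the job needs the middle-sized.

How it is judged:
By the outcome, as a careful person would: the job done as asked, in the order asked, and still so for the second after the job is handed in, while the arm keeps its last pose, push and grip.
It also fails if it takes over 67 s, if anything falls off the work surface, if the arm or the gripper's body presses on something with over 40 N, if the wrist force passes 120 N, or if a joint passes its speed limit or range.

## Working session

There is one attempt and no reset: what is moved stays moved. The work goes in short steps, Python scripts to look and compute and a tool call to move; the robot and the scene stay as the last step left them, time stands still between calls to the robot, and variables do not carry over. Pictures are saved under pics/ and viewed, and the job is handed in when it is done.

Besides the shell and the picture viewer there is one more tool, called after ">>>" as name(argument=value, ...), one argument or row to a line, values as JSON. jog_arm: Moves the arm, as the interface text tells. Its arguments: {"type":"object","properties":{"increments":{"type":"array","items":{"type":"object","properties":{"wx":{"type":"number"},"wy":{"type":"number"},"wz":{"type":"number"},"x":{"type":"number"},"y":{"type":"number"},"z":{"type":"number"},"claw":{"type":"number"}}}},"squeeze":{"type":"number"}},"required":["increments"]}

```bash
ls; mkdir -p pics; python3 - <<'E'
from workcell import bot
import cv2, json
s=bot.observe(); print(s)
for n in ["scene","top","wrist"]:
    f=bot.grab_frame(n); cv2.imwrite(f"pics/{n}0.png",f["pixels"][:,:,::-1])
    print(n,f["fov_y"],f["cx"],f["cy"],f["origin"],f["orientation"])
E
```

```text
pics
{'clock': 0.0, 'qpos': array([ 1.09578825,  0.52202179, -0.03631414,  1.59999359,  0.02121007,
        1.02111418, -0.11280639]), 'qd': array([ 1.71807119e-03, -1.49065511e-03, -1.73784554e-03, -3.16285933e-04,
        1.02515341e-03,  5.29838311e-05, -4.13334804e-04]), 'joint_efforts': array([-7.76868674e-04, -9.27117920e+01,  1.97945796e+00, -3.69941032e+01,
        1.78076571e-02,  8.11851409e-03, -1.24710973e-04]), 'position': array([ 0.24597458, -0.57419474,  0.23072621]), 'tool_rot': array([ 3.14149483e+00,  1.14750011e-03, -1.16601116e+00]), 'force': array([0.24005432, 0.25468668, 0.13088516]), 'moment': array([ 0.02639382, -0.0244703 , -0.01056395]), 'grip_width': 0.08524377325958173}
scene 53.70836485607235 254.52129247878977 192.70423418245457 [0.3289405  0.46885051 0.67369466] [-2.37247017 -0.00443656 -2.70195967]
top 45.90996149680498 256.8522232030479 183.98439305175708 [ 0.48436704 -0.06227562  1.10400359] [-3.06520112  0.01278257 -1.54579573]
wrist 58.89405998693868 253.99703027837424 194.95785533019517 [ 0.31227336 -0.54618505  0.37348824] [ 2.84865688e+00  3.33002787e-04 -1.16595401e+00]
```

View pics/scene0.png

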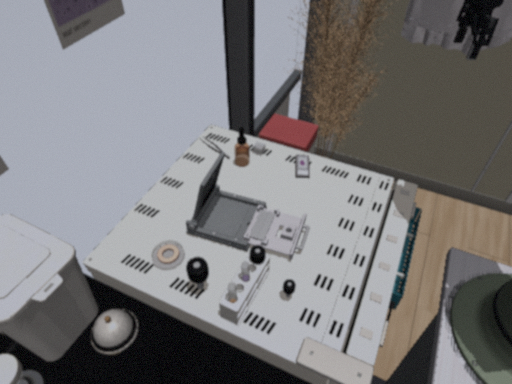

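View pics/top0.png

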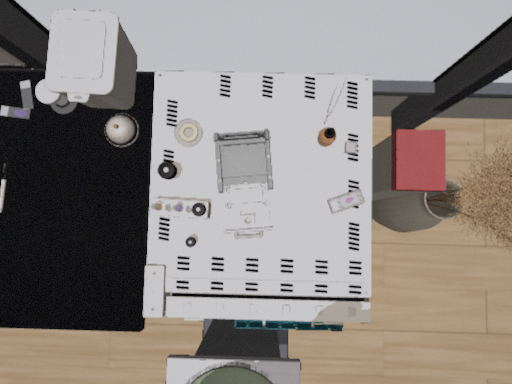

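View pics/wrist0.png

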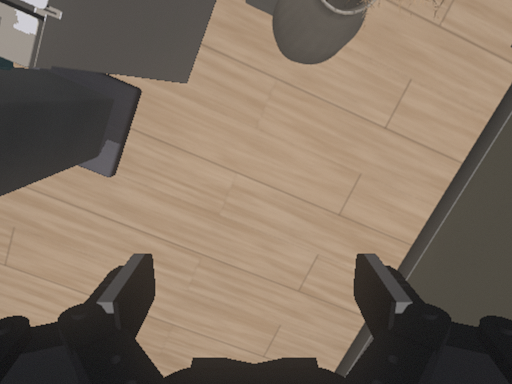

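```bash
cat > h.py <<'E'
import numpy as np, cv2
from scipy.spatial.transform import Rotation as R
def cam(f):
    F=192/np.tan(np.radians(f["fov_y"]/2)); 
    return F,f["cx"],f["cy"],np.array(f["origin"]),R.from_euler('xyz',f["orientation"]).as_matrix()
def pix2w(f,u,v,z):
    F,cx,cy,o,M=cam(f); d=M@np.array([(u-cx)/F,(v-cy)/F,1]); return o+d*(z-o[2])/d[2]
def w2pix(f,p):
    F,cx,cy,o,M=cam(f); q=M.T@(np.array(p)-o); return np.array([cx+F*q[0]/q[2],cy+F*q[1]/q[2]])
def save(f,name,box=None,s=1):
    im=f["pixels"][:,:,::-1]
    if box: im=im[box[1]:box[3],box[0]:box[2]]
    cv2.imwrite("pics/"+name,cv2.resize(im,None,fx=s,fy=s,interpolation=cv2.INTER_CUBIC))
E
python3 - <<'E'
import cv2,pickle
from workcell import bot
from h import *
t=bot.grab_frame("top"); s=bot.grab_frame("scene")
pickle.dump((t,s),open("f0.pkl","wb"))
save(t,"t1.png",(145,110,345,260),4)
save(t,"t1b.png",(150,150,270,250),6)
save(s,"s1.png",(140,120,340,270),4)
save(s,"s1b.png",(140,220,320,330),4)
E
```

```text
(no output)
```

View pics/t1.png

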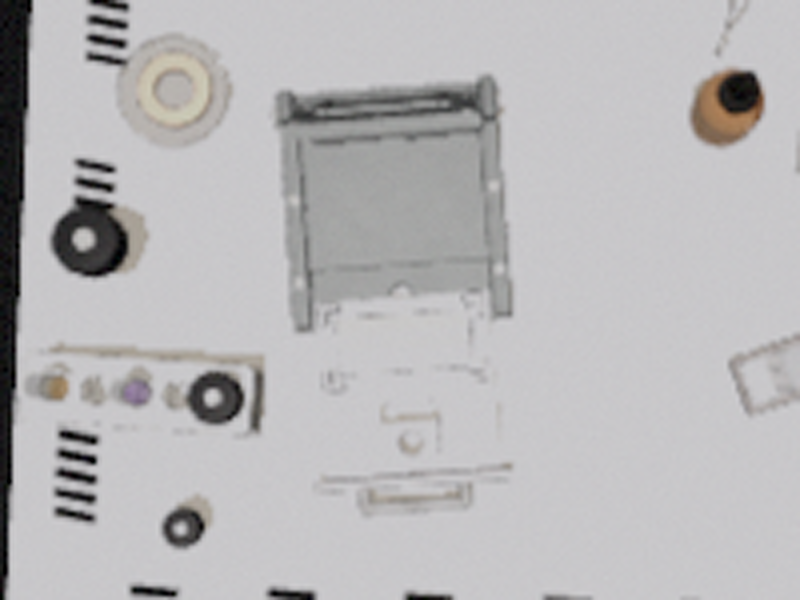

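View pics/t1b.png

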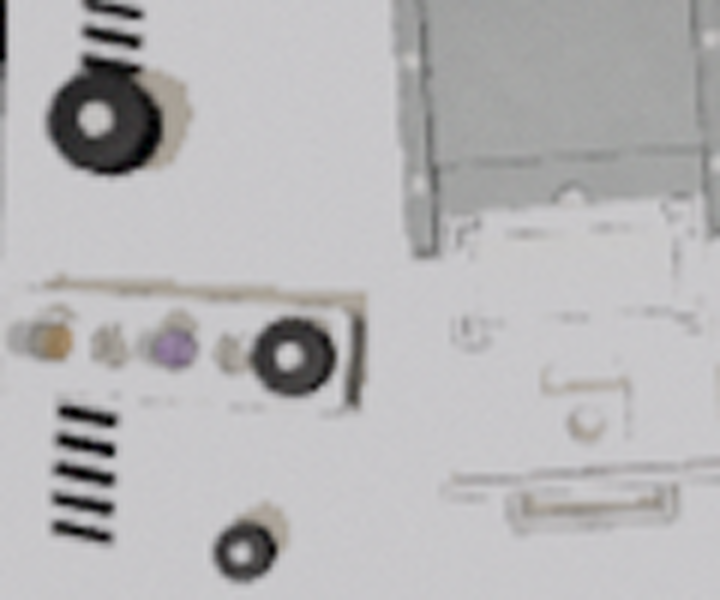

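View pics/s1.png

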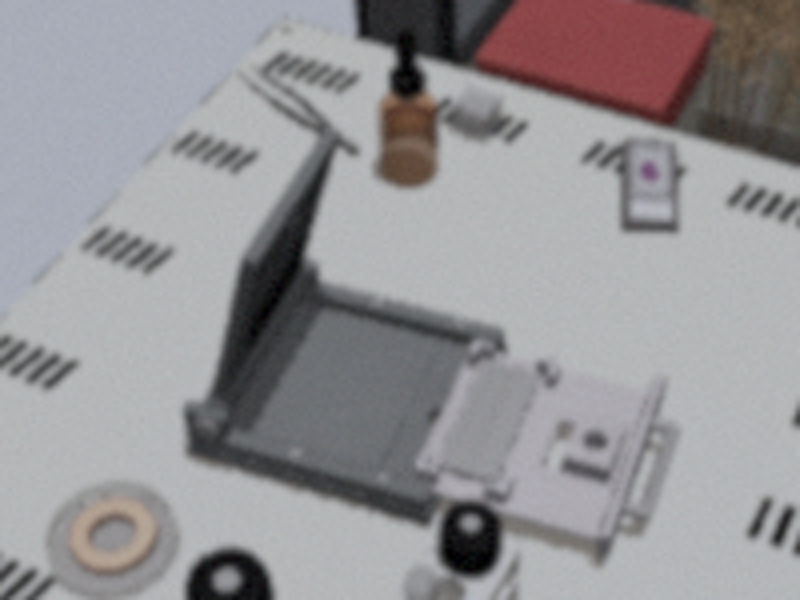

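View pics/s1b.png

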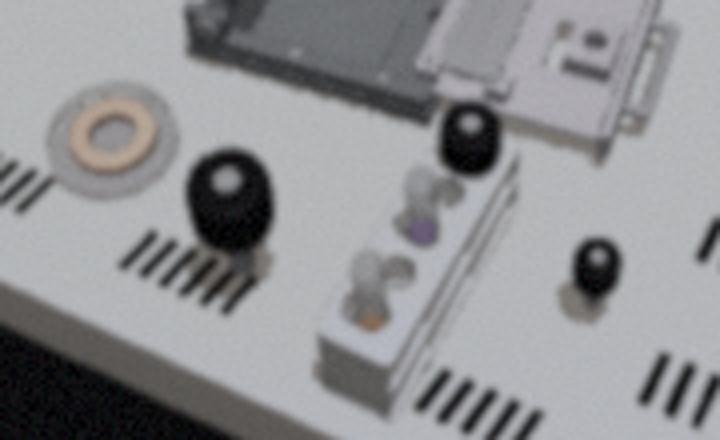

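```bash
python3 - <<'E'
import pickle
from h import *
t,s=pickle.load(open("f0.pkl","rb"))
save(t,"c1.png",(315,175,375,225),12)
save(t,"p1.png",(205,120,285,180),10)
save(t,"p2.png",(205,180,285,240),10)
def tri(a,b):
    A=[];B=[]
    for f,(u,v) in((t,a),(s,b)):
        F,cx,cy,o,M=cam(f); d=M@np.array([(u-cx)/F,(v-cy)/F,1]); d/=np.linalg.norm(d)
        P=np.eye(3)-np.outer(d,d); A.append(P);B.append(P@o)
    p=np.linalg.lstsq(np.vstack(A),np.hstack(B),rcond=None)[0]
    return p,w2pix(t,p),w2pix(s,p)
print("knob",tri((199,209.5),(257.3,253.5)))
print("knob z.075",pix2w(t,199,209.3,.075))
E
```

```text
knob (array([0.50150481, 0.08341701, 0.06983066]), array([199.0162103 , 209.55141571]), array([257.23638121, 253.49185157]))
knob z.075 [0.50198804 0.08274543 0.075     ]
```

View pics/c1.png

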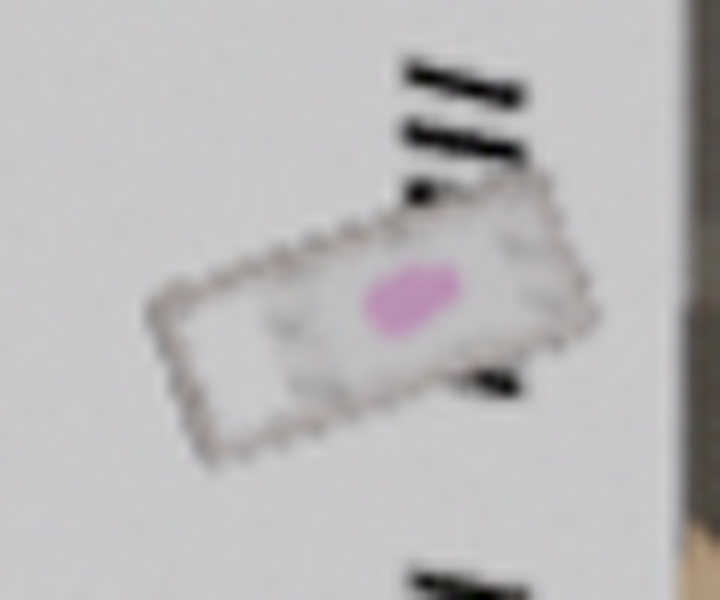

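View pics/p1.png

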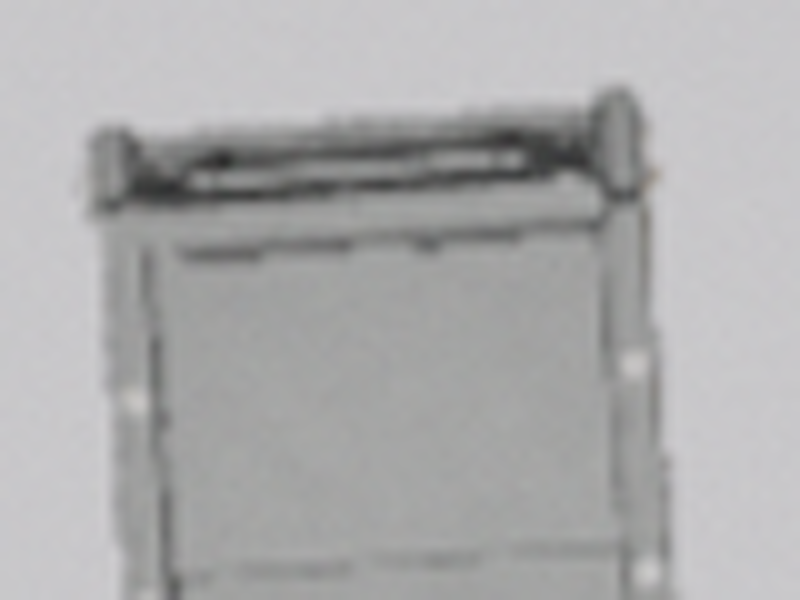

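View pics/p2.png

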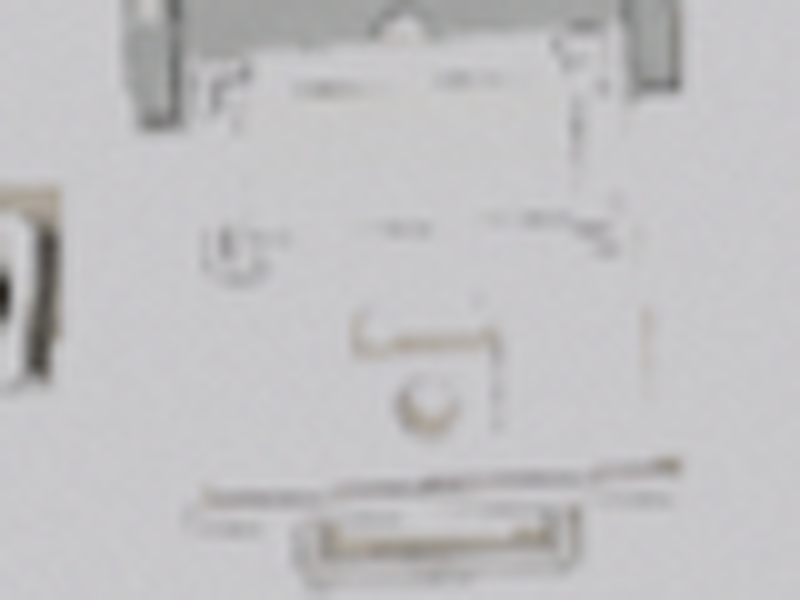

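```bash
python3 - <<'E'
import pickle
from h import *
t,s=pickle.load(open("f0.pkl","rb"))
o=lambda u,v,k,ox,oy:(ox+u/k,oy+v/k)
print("carrier")
c=[pix2w(t,*o(u,v,12,315,175),.008) for u,v in((150,297),(540,170),(600,318),(212,465))]
for p in c: print(p)
print("ctr",np.mean(c,0), [np.linalg.norm(c[i]-c[i-1]) for i in range(4)], "long dir yaw of y axis", [np.degrees(np.arctan2(*(d[1::-1]))) for d in (c[0]-c[1],c[3]-c[2])])
print("rails front z.02", [pix2w(t,*o(u,v,10,205,180),.02) for u,v in((145,130),(680,93))])
print("rail dots/bolts", [pix2w(t,*o(u,v,10,205,120),.025) for u,v in((133,402),(635,365),(148,600),(648,572))])
print("hole",pix2w(t,*o(428,408,10,205,180),.031))
print("handle ends", [pix2w(t,*o(u,v,10,205,180),.02) for u,v in((318,570),(570,555))])
print("base hole",pix2w(t,*o(405,25,10,205,180),.014))
print("face line", [pix2w(t,*o(u,v,10,205,180),.025) for u,v in((205,492),(675,465))])
print("hinge lugs", [pix2w(t,*o(u,v,10,205,120),.034) for u,v in((110,170),(618,145))])
E
```

```text
carrier
[ 0.53382839 -0.21761947  0.008     ]
[ 0.56131975 -0.29562619  0.008     ]
[ 0.53181631 -0.30787027  0.008     ]
[ 0.50041534 -0.23047488  0.008     ]
ctr [ 0.53184495 -0.2628977   0.008     ] [np.float64(0.03580074453371793), np.float64(0.0827092735767188), np.float64(0.03194324188030699), np.float64(0.08352286040261449)] long dir yaw of y axis [np.float64(109.41363194165132), np.float64(112.08344919711027)]
rails front z.02 [array([0.54315045, 0.04263785, 0.02      ]), array([ 0.55513538, -0.08533754,  0.02      ])]
rail dots/bolts [array([0.62159202, 0.04750235, 0.025     ]), array([ 0.63333441, -0.07269257,  0.025     ]), array([0.57401569, 0.04241008, 0.025     ]), array([ 0.5835859, -0.0769451,  0.025    ])]
hole [ 0.47850576 -0.02732907  0.031     ]
handle ends [array([ 0.43939708, -0.00182495,  0.02      ]), array([ 0.44446986, -0.06165527,  0.02      ])]
base hole [ 0.57036219 -0.01878184  0.014     ]
face line [array([0.45729969, 0.02522345, 0.025     ]), array([ 0.46648347, -0.08601512,  0.025     ])]
hinge lugs [array([0.6761092 , 0.05384476, 0.034     ]), array([ 0.6848916 , -0.06733137,  0.034     ])]
```

```bash
cat >> h.py <<'E'
def go(st,pos,yaw=None,rot=None):
    M=R.from_euler('xyz',st["tool_rot"])
    T=R.from_euler('xyz',[np.pi,0,yaw]) if rot is None else rot
    d=M.inv().apply(np.array(pos)-st["position"])*100
    w=(M.inv()*T).as_rotvec(degrees=True)
    print("shift cm",np.round(d,3),"rot deg",np.round(w,2))
def stt(s): print(round(s["clock"],2),np.round(s["position"],4),np.round(np.degrees(s["tool_rot"]),2),"F",np.round(s["force"],1),"g",round(s["grip_width"],4),"q",np.round(s["qpos"],2))
E
python3 - <<'E'
from workcell import bot
from h import *
s=bot.observe(); stt(s); go(s,(.532,-.263,.20),np.radians(20.7))
E
```

```text
0.25 [ 0.246  -0.5744  0.2311] [ 1.800e+02  3.000e-02 -6.681e+01] F [ 0.2 -0.3 -0.2] g 0.0853 q [ 1.1   0.52 -0.04  1.6   0.02  1.02 -0.11]
shift cm [-17.36  -38.547   3.113] rot deg [-2.000e-02  2.000e-02 -8.751e+01]
```

>>> jog_arm(
  increments=[
    {"x":-17.4,"y":-38.5,"z":3.1,"wz":-87.5},
    {"x":-17.4,"y":-38.5,"z":3.1,"wz":-87.5},
    {"x":-17.4,"y":-38.5,"z":3.1,"wz":-87.5},
    {"x":-17.4,"y":-38.5,"z":3.1,"wz":-87.5},
    {"x":-17.4,"y":-38.5,"z":3.1,"wz":-87.5},
    {"x":-17.4,"y":-38.5,"z":3.1,"wz":-87.5},
    {"x":-17.4,"y":-38.5,"z":3.1,"wz":-87.5},
    {"x":-17.4,"y":-38.5,"z":3.1,"wz":-87.5},
    {"x":-17.4,"y":-38.5,"z":3.1,"wz":-87.5},
    {"x":-17.4,"y":-38.5,"z":3.1,"wz":-87.5},
  ],
)

```text
schema error: expected keys wx, wy, wz, x, y, z, claw
```

```bash
python3 - <<'E'
from workcell import bot
from h import *
s=bot.observe(); stt(s); f=bot.grab_frame("wrist"); save(f,"w1.png",s=1.5)
import pickle; pickle.dump(f,open("w1.pkl","wb"))
E
```

```text
0.25 [ 0.246  -0.5744  0.2311] [ 1.800e+02  3.000e-02 -6.681e+01] F [ 0.2 -0.3 -0.2] g 0.0853 q [ 1.1   0.52 -0.04  1.6   0.02  1.02 -0.11]
```

View pics/w1.png

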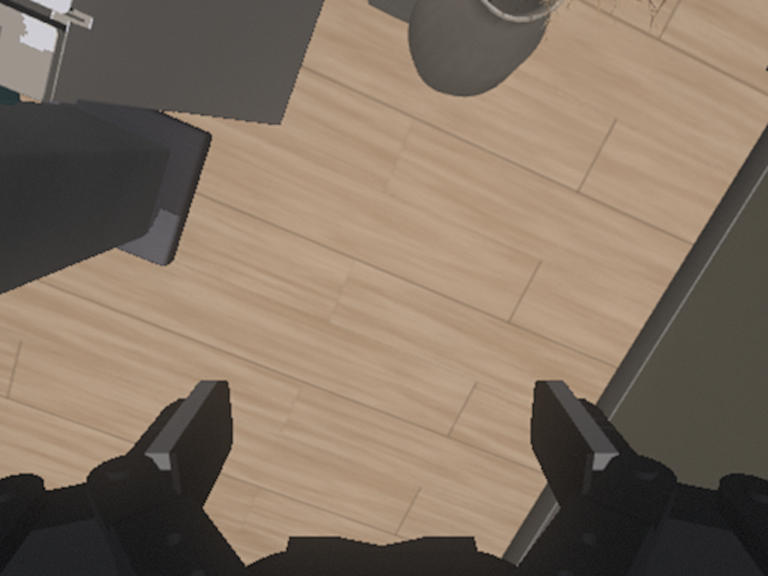

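All seven keys are required in each row.

>>> jog_arm(
  increments=[
    {"wx":0,"wy":0,"wz":-87.5,"x":-17.4,"y":-38.5,"z":3.1,"claw":100},
    {"wx":0,"wy":0,"wz":-87.5,"x":-17.4,"y":-38.5,"z":3.1,"claw":100},
    {"wx":0,"wy":0,"wz":-87.5,"x":-17.4,"y":-38.5,"z":3.1,"claw":100},
    {"wx":0,"wy":0,"wz":-87.5,"x":-17.4,"y":-38.5,"z":3.1,"claw":100},
    {"wx":0,"wy":0,"wz":-87.5,"x":-17.4,"y":-38.5,"z":3.1,"claw":100},
    {"wx":0,"wy":0,"wz":-87.5,"x":-17.4,"y":-38.5,"z":3.1,"claw":100},
    {"wx":0,"wy":0,"wz":-87.5,"x":-17.4,"y":-38.5,"z":3.1,"claw":100},
    {"wx":0,"wy":0,"wz":-87.5,"x":-17.4,"y":-38.5,"z":3.1,"claw":100},
    {"wx":0,"wy":0,"wz":-87.5,"x":-17.4,"y":-38.5,"z":3.1,"claw":100},
    {"wx":0,"wy":0,"wz":-87.5,"x":-17.4,"y":-38.5,"z":3.1,"claw":100},
  ],
)

```text
clock: 1.55
position: [0.531, -0.2636, 0.2002]
tool_rot: [-3.141, 0.0, 0.356]
force: [1.3, 0.1, 0.3]
grip_width: 0.0854
```

```bash
python3 - <<'E'
from workcell import bot
from h import *
s=bot.observe(); stt(s); f=bot.grab_frame("wrist"); save(f,"w2.png",s=1.5)
import pickle; pickle.dump(f,open("w1.pkl","wb"))
E
```

```text
1.55 [ 0.531  -0.2636  0.2002] [-1.7998e+02  2.0000e-02  2.0410e+01] F [1.3 0.1 0.3] g 0.0854 q [ 0.69  0.54 -0.47  1.7   0.28  0.97  0.47]
```

View pics/w2.png

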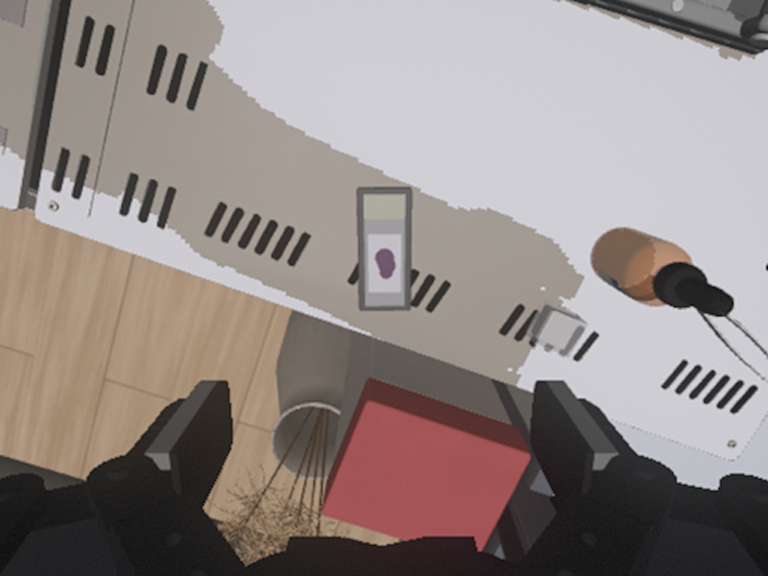

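```bash
python3 - <<'E'
from workcell import bot
from h import *
import pickle
f=pickle.load(open("w1.pkl","rb"))
c=[pix2w(f,u/1.5,v/1.5,.008) for u,v in((358,187.5),(411.5,187),(409.5,309.5),(361.5,310))]
for p in c: print(p)
m=np.mean(c,0)
print(m,[np.linalg.norm(c[i]-c[i-1]) for i in range(4)],[np.degrees(np.arctan2(*(d[1::-1]))) for d in (c[0]-c[3],c[1]-c[2])])
s=bot.observe(); go(s,(m[0],m[1],.06),np.radians(20.5));go(s,(m[0],m[1],.003),np.radians(20.5))
E
```

```text
[ 0.50053082 -0.22913715  0.008     ]
[ 0.53278222 -0.21679104  0.008     ]
[ 0.56193351 -0.29494651  0.008     ]
[ 0.53090387 -0.30689492  0.008     ]
[ 0.53153761 -0.2619424   0.008     ] [np.float64(0.08347929839424005), np.float64(0.03453373296910449), np.float64(0.08341508098057218), np.float64(0.03325061647215766)] [np.float64(111.33616509552087), np.float64(110.45506995331756)]
shift cm [ 0.109 -0.136 14.023] rot deg [-0.01  0.01 -0.08]
shift cm [ 0.11  -0.135 19.723] rot deg [-0.01  0.01 -0.08]
```

>>> jog_arm(
  increments=[
    {"wx":0,"wy":0,"wz":-0.3,"x":0.1,"y":-0.15,"z":6,"claw":60},
    {"wx":0,"wy":0,"wz":-0.3,"x":0.1,"y":-0.15,"z":12,"claw":60},
    {"wx":0,"wy":0,"wz":-0.3,"x":0.1,"y":-0.15,"z":16,"claw":60},
    {"wx":0,"wy":0,"wz":-0.3,"x":0.1,"y":-0.15,"z":18,"claw":60},
    {"wx":0,"wy":0,"wz":-0.3,"x":0.1,"y":-0.15,"z":19.2,"claw":60},
    {"wx":0,"wy":0,"wz":-0.3,"x":0.1,"y":-0.15,"z":19.6,"claw":60},
    {"wx":0,"wy":0,"wz":-0.3,"x":0.1,"y":-0.15,"z":19.6,"claw":60},
  ],
)

```text
clock: 2.48
position: [0.5318, -0.2622, 0.0051]
tool_rot: [3.141, -0.001, 0.361]
force: [-0.0, -0.3, 0.1]
grip_width: 0.0513
```

```bash
python3 - <<'E'
from workcell import bot
from h import *
s=bot.observe(); stt(s); f=bot.grab_frame("wrist"); save(f,"w3.png",s=1.5)
f=bot.grab_frame("scene"); save(f,"s3.png",(240,100,380,200),5)
E
```

```text
2.48 [ 0.5318 -0.2622  0.0051] [ 1.7995e+02 -3.0000e-02  2.0700e+01] F [-0.  -0.3  0.1] g 0.0513 q [ 0.6   0.81 -0.35  1.81  0.45  0.61  0.34]
```

View pics/w3.png

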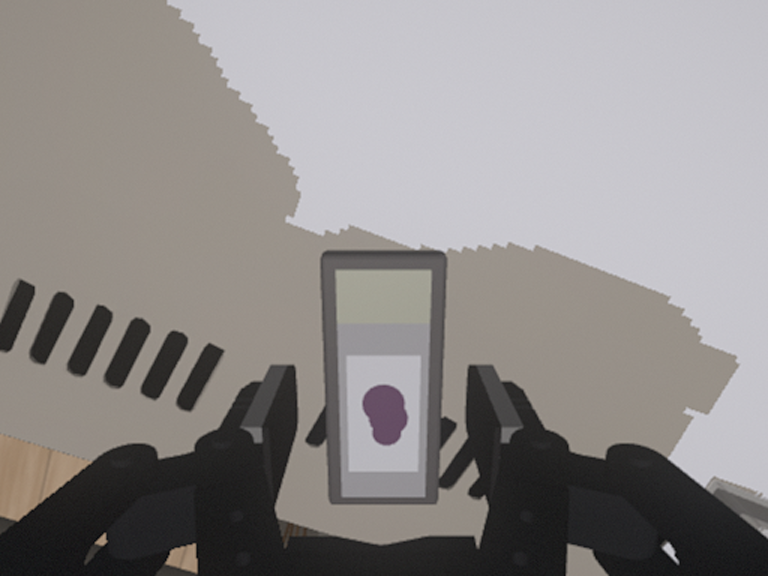

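View pics/s3.png

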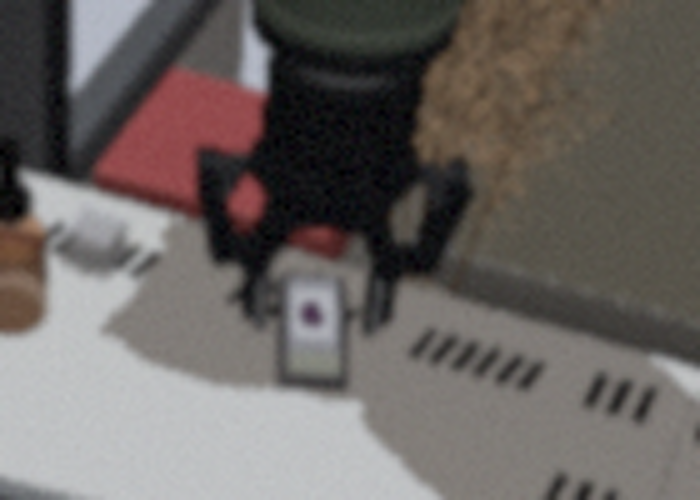

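>>> jog_arm(
  increments=[
    {"wx":0,"wy":0,"wz":0.2,"x":-0.03,"y":0,"z":0.1,"claw":45},
    {"wx":0,"wy":0,"wz":0.2,"x":-0.03,"y":0,"z":0.1,"claw":30},
    {"wx":0,"wy":0,"wz":0.2,"x":-0.03,"y":0,"z":0.1,"claw":30},
    {"wx":0,"wy":0,"wz":0.2,"x":-0.03,"y":0,"z":0.1,"claw":30},
  ],
  squeeze=35,
)

```text
clock: 3.08
position: [0.5319, -0.2625, 0.005]
tool_rot: [3.14, -0.001, 0.358]
force: [-2.4, 1.1, 9.2]
grip_width: 0.0342
```

```bash
python3 - <<'E'
from workcell import bot
from h import *
s=bot.observe(); stt(s); f=bot.grab_frame("wrist"); save(f,"w4.png",s=1.5)
E
```

```text
3.08 [ 0.5319 -0.2625  0.005 ] [ 1.799e+02 -7.000e-02  2.048e+01] F [-2.4  1.1  9.2] g 0.0342 q [ 0.6   0.81 -0.35  1.81  0.45  0.61  0.33]
```

View pics/w4.png

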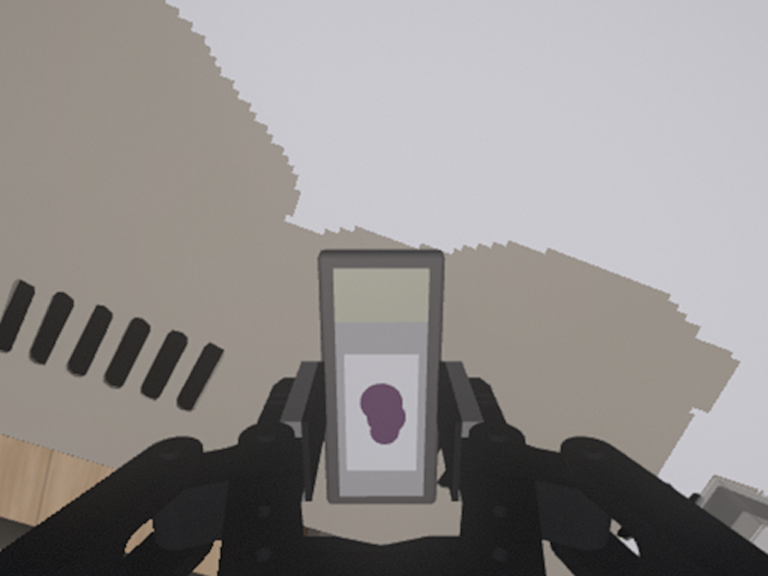

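```bash
python3 - <<'E'
from workcell import bot
from h import *
s=bot.observe(); go(s,(.53,-.14,.22),np.radians(5.2))
E
```

```text
shift cm [  4.137 -11.507 -21.518] rot deg [ 0.09 -0.08 15.28]
```

>>> jog_arm(
  increments=[
    {"wx":0,"wy":0,"wz":0,"x":0,"y":0,"z":-1,"claw":30},
    {"wx":0,"wy":0,"wz":0,"x":0,"y":0,"z":-5,"claw":30},
    {"wx":0,"wy":0,"wz":5,"x":0.8,"y":-2,"z":-10,"claw":30},
    {"wx":0,"wy":0,"wz":10,"x":2,"y":-6,"z":-15,"claw":30},
    {"wx":0,"wy":0,"wz":15,"x":3,"y":-9,"z":-19,"claw":30},
    {"wx":0,"wy":0,"wz":15.3,"x":4.1,"y":-11.5,"z":-21.5,"claw":30},
    {"wx":0,"wy":0,"wz":15.3,"x":4.1,"y":-11.5,"z":-21.5,"claw":30},
    {"wx":0,"wy":0,"wz":15.3,"x":4.1,"y":-11.5,"z":-21.5,"claw":30},
  ],
)

```text
clock: 4.12
position: [0.5294, -0.1408, 0.2197]
tool_rot: [3.14, -0.001, 0.09]
force: [0.5, -0.7, -0.8]
grip_width: 0.034
```

```bash
python3 - <<'E'
from workcell import bot
from h import *
import pickle
s=bot.observe(); stt(s); f=bot.grab_frame("wrist"); save(f,"w5.png",s=1.5)
pickle.dump(f,open("w5.pkl","wb"))
E
```

```text
4.12 [ 0.5294 -0.1408  0.2197] [ 1.799e+02 -8.000e-02  5.170e+00] F [ 0.5 -0.7 -0.8] g 0.034 q [ 0.47  0.44 -0.42  1.8   0.22  0.94  0.04]
```

View pics/w5.png

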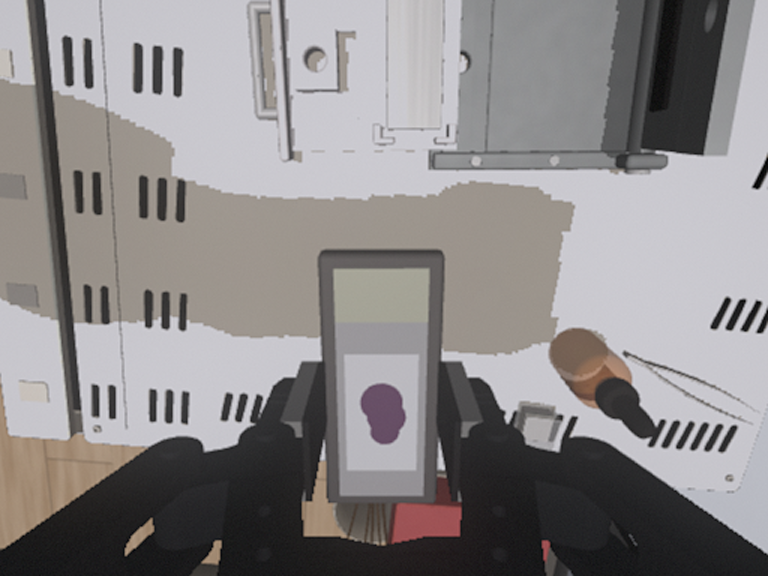

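>>> jog_arm(
  increments=[
    {"wx":0,"wy":0,"wz":0,"x":0,"y":-3.5,"z":-1,"claw":30},
    {"wx":0,"wy":0,"wz":0,"x":0,"y":-7,"z":-3,"claw":30},
    {"wx":0,"wy":0,"wz":0,"x":0,"y":-7,"z":-3,"claw":30},
    {"wx":0,"wy":0,"wz":0,"x":0,"y":-7,"z":-3,"claw":30},
  ],
)

```text
clock: 4.68
position: [0.5226, -0.0725, 0.2484]
tool_rot: [3.14, 0.001, 0.089]
force: [-0.8, -1.0, -1.1]
grip_width: 0.0338
```

```bash
python3 - <<'E'
from workcell import bot
from h import *
import pickle
s=bot.observe(); stt(s); f=bot.grab_frame("wrist"); save(f,"w6.png",s=1.5)
save(f,"w6a.png",(130,0,330,150),4)
save(f,"w6b.png",(280,0,480,150),4)
pickle.dump(f,open("w6.pkl","wb"))
E
```

```text
4.67 [ 0.5226 -0.0725  0.2484] [1.7991e+02 3.0000e-02 5.0700e+00] F [-0.8 -1.  -1.1] g 0.0338 q [ 0.37  0.38 -0.45  1.82  0.2   0.99 -0.07]
```

View pics/w6.png

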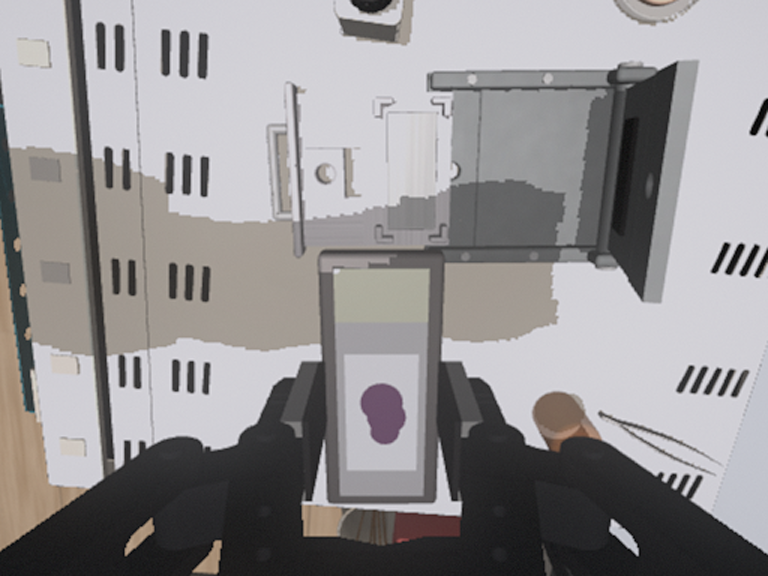

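View pics/w6a.png

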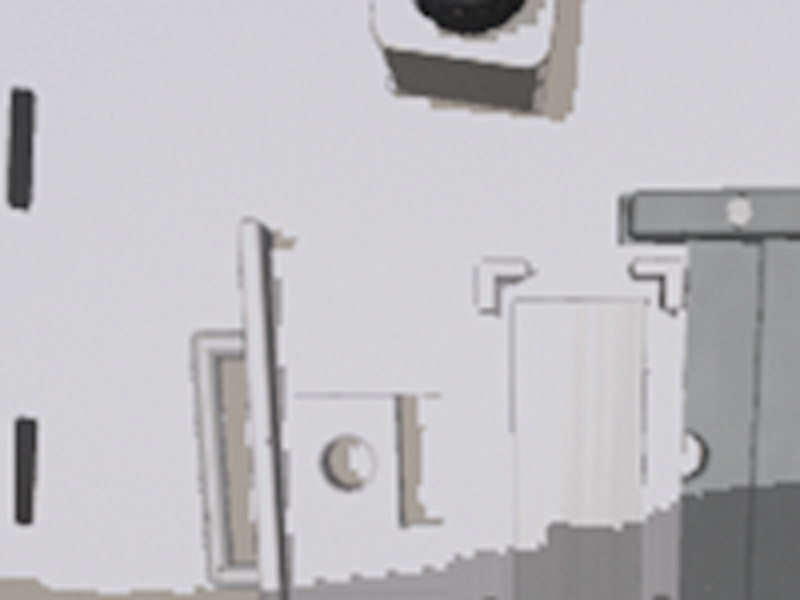

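View pics/w6b.png

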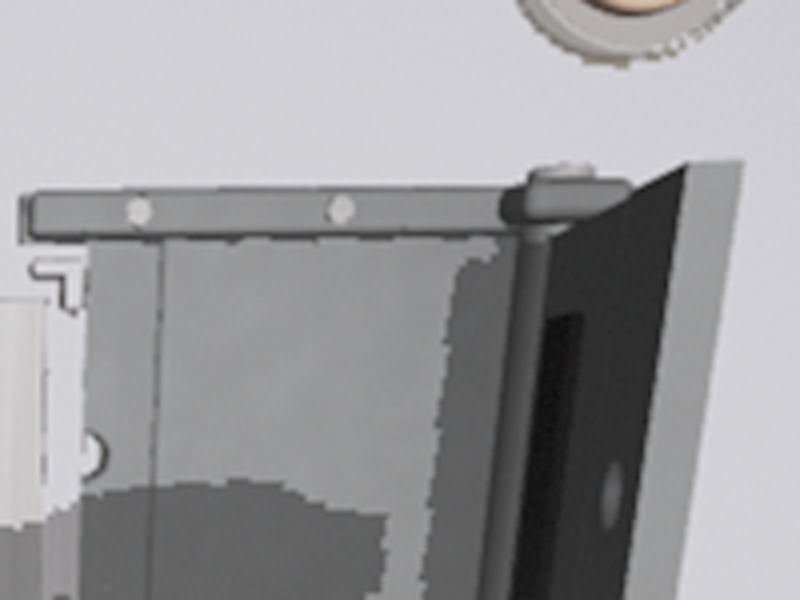

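```bash
python3 - <<'E'
from h import *
import pickle
f=pickle.load(open("w6.pkl","rb"))
save(f,"w6c.png",(240,50,320,180),4.5)
a=lambda u,v:(130+u/4,v/4)
h=pix2w(f,*a(348,463),.031); print("hole",h)
print("guides top",[pix2w(f,*a(u,v),.030) for u,v in((476,260),(688,258))])
print("guides bot",[pix2w(f,u/1.5,v/1.5,.030) for u,v in((375,242),(447,246))])
print("base hole? edge",pix2w(f,*a(690,455),.014))
print("handle",[pix2w(f,*a(u,v),.020) for u,v in((203,337),(220,580))])
print("hinge",[pix2w(f,u/1.5,v/1.5,.034) for u,v in((616,80),(606,255))])
print("rack corner",pix2w(f,*a(553,60),.055),pix2w(f,*a(385,48),.055))
E
```

```text
hole [ 0.47863728 -0.02696421  0.031     ]
guides top [array([0.50741903, 0.02495438, 0.03      ]), array([0.55982749, 0.03006953, 0.03      ])]
guides bot [array([ 0.51666651, -0.07175804,  0.03      ]), array([ 0.56851967, -0.07008047,  0.03      ])]
base hole? edge [ 0.56879255 -0.01796999  0.014     ]
handle [array([0.43824512, 0.00074747, 0.02      ]), array([ 0.44450973, -0.06200848,  0.02      ])]
hinge [array([0.66338096, 0.04918209, 0.034     ]), array([ 0.68199859, -0.06573276,  0.034     ])]
rack corner [0.52148734 0.06624851 0.055     ] [0.48411659 0.06534434 0.055     ]
```

View pics/w6c.png

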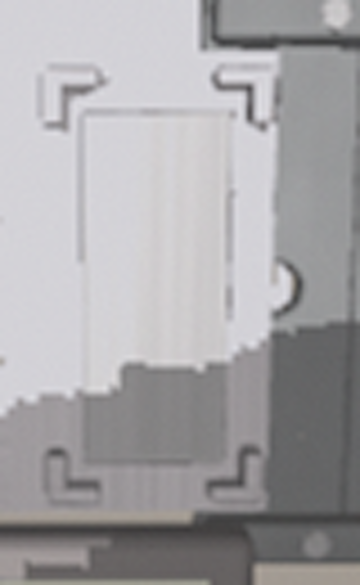

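```bash
python3 - <<'E'
from h import *
from workcell import bot
import pickle
f=pickle.load(open("w6.pkl","rb"))
save(f,"w6d.png",(200,155,310,345),3)
s=bot.observe()
for z in (.2484,.2514,.2544):
  c=[pix2w(f,u/1.5,v/1.5,z) for u,v in((321,268),(443,267),(436,502),(330,502))]
  m=np.mean(c,0); print(m, [np.linalg.norm(c[i]-c[i-1]) for i in range(4)],[np.degrees(np.arctan2(*(d[1::-1]))) for d in (c[0]-c[3],c[1]-c[2])])
  M=R.from_euler('xyz',s["tool_rot"]); print(M.inv().apply(m-s["position"]))
E
```

```text
[ 0.5219711  -0.07562594  0.2484    ] [np.float64(0.08044914471354365), np.float64(0.03511548934115889), np.float64(0.08073186018418728), np.float64(0.03537435991869964)] [np.float64(95.25289315980056), np.float64(95.43690423757836)]
[-8.47340394e-04  2.90446919e-03 -7.20899471e-05]
[ 0.52182185 -0.07403196  0.2514    ] [np.float64(0.07875643990566747), np.float64(0.03437663552424947), np.float64(0.07903320685021893), np.float64(0.03463005928849234)] [np.float64(95.25289315980056), np.float64(95.4369042375783)]
[-0.00085816  0.00130796 -0.00307443]
[ 0.52167261 -0.07243798  0.2544    ] [np.float64(0.0770637350977913), np.float64(0.03363778170733994), np.float64(0.07733455351625064), np.float64(0.033885758658285144)] [np.float64(95.25289315980056), np.float64(95.43690423757839)]
[-0.00086897 -0.00028856 -0.00607678]
```

View pics/w6d.png

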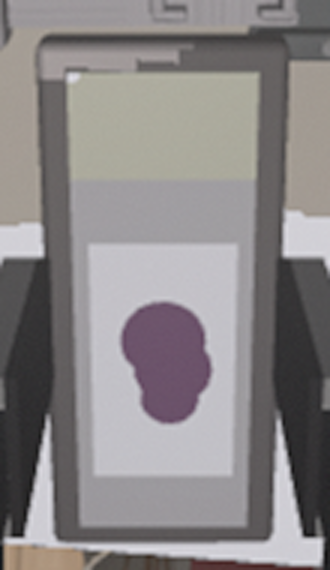

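```bash
python3 - <<'E'
from h import *
from workcell import bot
s=bot.observe(); go(s,(.5383,-.0215,.06),np.radians(5.2)); go(s,(.5383,-.0215,.037),np.radians(5.2))
E
```

```text
shift cm [ 2.032 -4.985 18.823] rot deg [ 0.08  0.04 -0.16]
shift cm [ 2.033 -4.989 21.123] rot deg [ 0.08  0.04 -0.16]
```

>>> jog_arm(
  increments=[
    {"wx":0.1,"wy":0,"wz":-0.2,"x":1.4,"y":-3,"z":4,"claw":30},
    {"wx":0.1,"wy":0,"wz":-0.2,"x":2.03,"y":-5,"z":9,"claw":30},
    {"wx":0.1,"wy":0,"wz":-0.2,"x":2.03,"y":-5,"z":14,"claw":30},
    {"wx":0.1,"wy":0,"wz":-0.2,"x":2.03,"y":-5,"z":18,"claw":30},
    {"wx":0.1,"wy":0,"wz":-0.2,"x":2.03,"y":-5,"z":20.3,"claw":30},
    {"wx":0.1,"wy":0,"wz":-0.2,"x":2.03,"y":-5,"z":20.9,"claw":30},
    {"wx":0.1,"wy":0,"wz":-0.2,"x":2.03,"y":-5,"z":20.9,"claw":30},
  ],
)

```text
clock: 5.6
position: [0.5382, -0.0219, 0.0392]
tool_rot: [-3.141, 0.001, 0.091]
force: [0.3, -0.2, 0.6]
grip_width: 0.0339
```

```bash
python3 - <<'E'
from workcell import bot
from h import *
import pickle
s=bot.observe(); stt(s); f=bot.grab_frame("wrist"); save(f,"w7.png",s=1.5)
pickle.dump(f,open("w7.pkl","wb"))
go(s,(.5383,-.0215,.030),np.radians(5.2))
E
```

```text
5.6 [ 0.5382 -0.0219  0.0392] [-1.7999e+02  7.0000e-02  5.2000e+00] F [ 0.3 -0.2  0.6] g 0.0339 q [ 0.18  0.69 -0.34  1.94  0.41  0.57 -0.34]
shift cm [ 0.012 -0.044  0.921] rot deg [-0.01  0.07  0.  ]
```

View pics/w7.png

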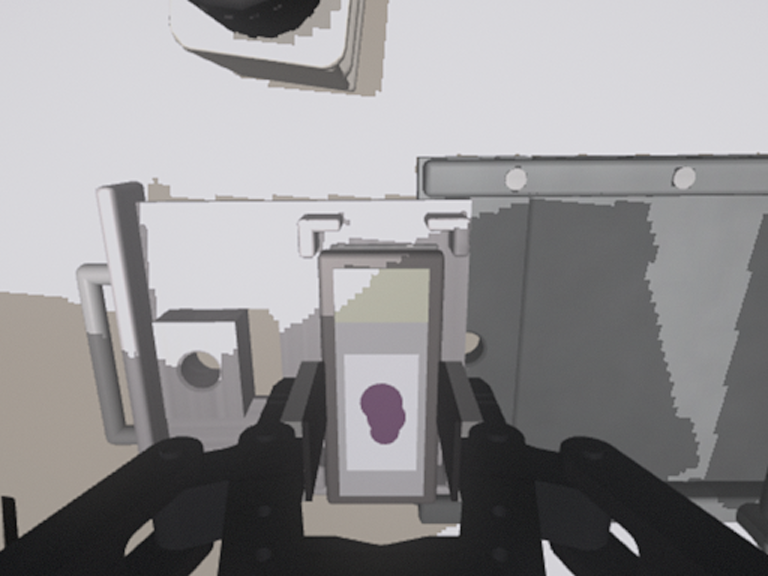

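```bash
python3 - <<'E'
from h import *
import pickle
f=pickle.load(open("w7.pkl","rb"))
g=[pix2w(f,u/1.5,v/1.5,.030) for u,v in((299,221),(467,214),(300,217))]; print(g)
h=pix2w(f,201/1.5,370/1.5,.031); print("hole",h, h+.06*np.array([np.cos(.091),np.sin(.091),0]))
c=[pix2w(f,u/1.5,v/1.5,.042) for u,v in((320,258),(443,257),(437,502),(329,502))]
print(np.mean(c,0))
E
```

```text
[array([0.50801348, 0.02474299, 0.03      ]), array([0.55765795, 0.03136803, 0.03      ]), array([0.50825711, 0.02596422, 0.03      ])]
hole [ 0.47867823 -0.02637019  0.031     ] [ 0.53842997 -0.02091772  0.031     ]
[ 0.53727134 -0.02211316  0.042     ]
```

>>> jog_arm(
  increments=[
    {"wx":0,"wy":0,"wz":0,"x":0.07,"y":-0.07,"z":0.3,"claw":30},
    {"wx":0,"wy":0,"wz":0,"x":0.07,"y":-0.07,"z":0.6,"claw":30},
    {"wx":0,"wy":0,"wz":0,"x":0.07,"y":-0.07,"z":0.85,"claw":30},
    {"wx":0,"wy":0,"wz":0,"x":0.07,"y":-0.07,"z":0.95,"claw":30},
    {"wx":0,"wy":0,"wz":0,"x":0.07,"y":-0.07,"z":0.95,"claw":30},
  ],
)

```text
clock: 6.28
position: [0.5392, -0.021, 0.0302]
tool_rot: [-3.141, 0.0, 0.091]
force: [-0.4, -0.1, -0.1]
grip_width: 0.0341
```

```bash
python3 - <<'E'
from workcell import bot
from h import *
s=bot.observe(); stt(s); f=bot.grab_frame("wrist"); save(f,"w8.png",s=1.5)
E
```

```text
6.28 [ 0.5392 -0.021   0.0302] [-1.7999e+02  2.0000e-02  5.2100e+00] F [-0.4 -0.1 -0.1] g 0.0341 q [ 0.17  0.71 -0.33  1.95  0.41  0.56 -0.35]
```

View pics/w8.png

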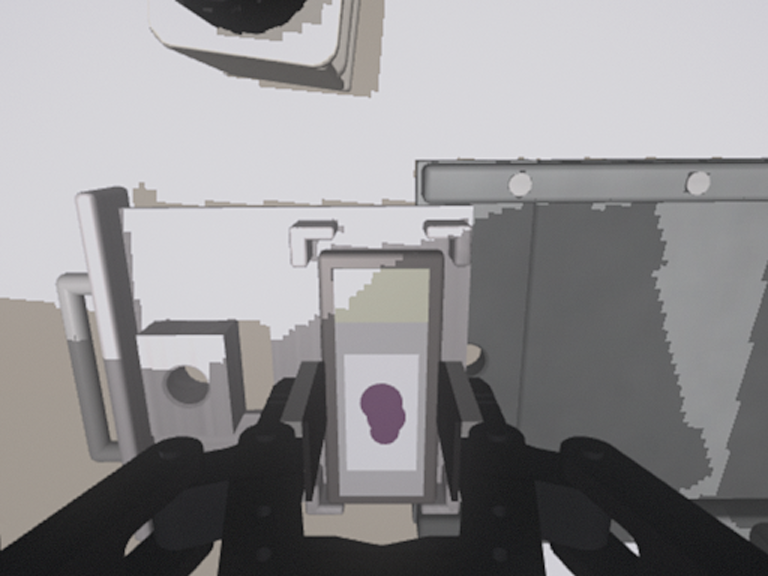

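>>> jog_arm(
  increments=[
    {"wx":0,"wy":0,"wz":0,"x":0,"y":0,"z":0.1,"claw":30},
    {"wx":0,"wy":0,"wz":0,"x":0,"y":0,"z":0.2,"claw":30},
    {"wx":0,"wy":0,"wz":0,"x":0,"y":0,"z":0.25,"claw":30},
  ],
)

```text
clock: 6.7
position: [0.5394, -0.021, 0.028]
tool_rot: [-3.142, -0.0, 0.091]
force: [-2.1, 0.1, 8.7]
grip_width: 0.0338
```

```bash
python3 - <<'E'
from workcell import bot
from h import *
s=bot.observe(); stt(s)
E
```

```text
6.7 [ 0.5394 -0.021   0.028 ] [-180.     -0.      5.21] F [-2.1  0.1  8.7] g 0.0338 q [ 0.17  0.71 -0.33  1.95  0.42  0.55 -0.35]
```

>>> jog_arm(
  increments=[
    {"wx":0,"wy":0,"wz":0,"x":0,"y":0,"z":-0.1,"claw":45},
    {"wx":0,"wy":0,"wz":0,"x":0,"y":0,"z":-0.15,"claw":58},
    {"wx":0,"wy":0,"wz":0,"x":0,"y":0,"z":-0.2,"claw":58},
    {"wx":0,"wy":0,"wz":0,"x":0,"y":0,"z":-1.5,"claw":58},
    {"wx":0,"wy":0,"wz":0,"x":0,"y":0,"z":-4,"claw":58},
    {"wx":0,"wy":0,"wz":0,"x":0,"y":0,"z":-9,"claw":58},
    {"wx":0,"wy":0,"wz":0,"x":0,"y":4,"z":-13,"claw":58},
    {"wx":0,"wy":0,"wz":0,"x":0,"y":4,"z":-14,"claw":58},
    {"wx":0,"wy":0,"wz":0,"x":0,"y":4,"z":-14,"claw":58},
  ],
)

```text
clock: 7.82
position: [0.5431, -0.0606, 0.1687]
tool_rot: [3.142, -0.001, 0.091]
force: [0.4, 0.6, -0.2]
grip_width: 0.0495
```

```bash
python3 - <<'E'
from workcell import bot
from h import *
import pickle
s=bot.observe(); stt(s); f=bot.grab_frame("wrist"); save(f,"w9.png",s=1.5);pickle.dump(f,open("w9.pkl","wb"))
E
```

```text
7.83 [ 0.5431 -0.0606  0.1687] [ 1.80e+02 -7.00e-02  5.19e+00] F [ 0.4  0.6 -0.2] g 0.0495 q [ 0.33  0.51 -0.44  1.85  0.28  0.84 -0.16]
```

View pics/w9.png

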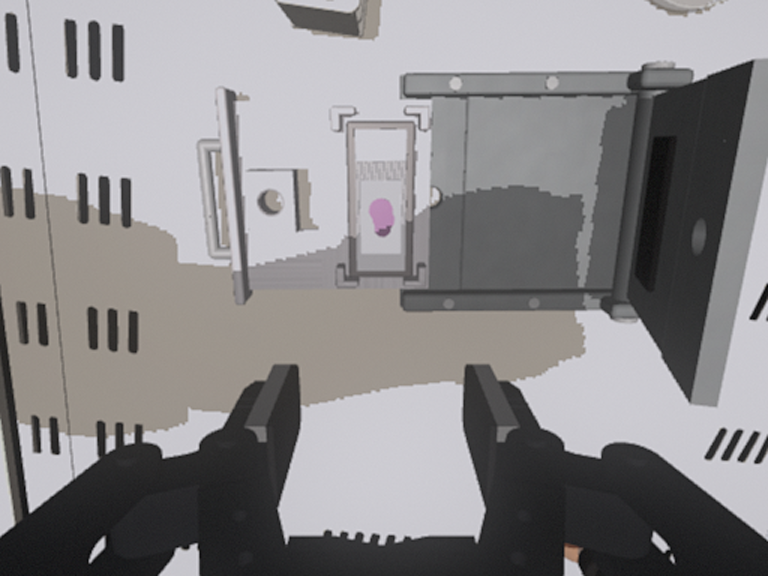

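```bash
python3 - <<'E'
from h import *
from workcell import bot
import pickle
f=pickle.load(open("w9.pkl","rb"))
print([pix2w(f,u/1.5,v/1.5,.020) for u,v in((201,142),(214,257))])
print("hole",pix2w(f,271/1.5,201.5/1.5,.031))
s=bot.observe(); go(s,(.408,-.033,.16),np.radians(-84.8)); 
E
```

```text
[array([0.43728823, 0.00092758, 0.02      ]), array([ 0.44413659, -0.06316537,  0.02      ])]
hole [ 0.47859412 -0.02646661  0.031     ]
shift cm [-13.165  -3.942   0.786] rot deg [-1.000e-02  2.000e-02  9.004e+01]
```

>>> jog_arm(
  increments=[
    {"wx":0,"wy":0,"wz":90,"x":-13.2,"y":-3.9,"z":0.8,"claw":0},
    {"wx":0,"wy":0,"wz":90,"x":-13.2,"y":-3.9,"z":0.8,"claw":0},
    {"wx":0,"wy":0,"wz":90,"x":-13.2,"y":-3.9,"z":0.8,"claw":0},
    {"wx":0,"wy":0,"wz":90,"x":-13.2,"y":-3.9,"z":0.8,"claw":0},
    {"wx":0,"wy":0,"wz":90,"x":-13.2,"y":-3.9,"z":3,"claw":0},
    {"wx":0,"wy":0,"wz":90,"x":-13.2,"y":-3.9,"z":5,"claw":0},
    {"wx":0,"wy":0,"wz":90,"x":-13.2,"y":-3.9,"z":8,"claw":0},
    {"wx":0,"wy":0,"wz":90,"x":-13.2,"y":-3.9,"z":10,"claw":0},
    {"wx":0,"wy":0,"wz":90,"x":-13.2,"y":-3.9,"z":10,"claw":0},
    {"wx":0,"wy":0,"wz":90,"x":-13.2,"y":-3.9,"z":10,"claw":0},
  ],
)

```text
clock: 9.12
position: [0.4069, -0.0327, 0.0671]
tool_rot: [3.14, 0.0, -1.477]
force: [-0.3, 0.8, 0.9]
grip_width: -0.0001
```

```bash
python3 - <<'E'
from workcell import bot
from h import *
s=bot.observe(); stt(s); f=bot.grab_frame("wrist"); save(f,"w10.png",s=1.5)
go(s,(.408,-.033,.017),np.radians(-84.8))
E
```

```text
9.12 [ 0.4069 -0.0327  0.0671] [ 1.7988e+02  2.0000e-02 -8.4640e+01] F [-0.3  0.8  0.9] g -0.0001 q [-0.02  0.49 -0.05  2.27  0.07  0.38 -1.61]
shift cm [ 0.047 -0.112  5.009] rot deg [0.12 0.02 0.16]
```

View pics/w10.png

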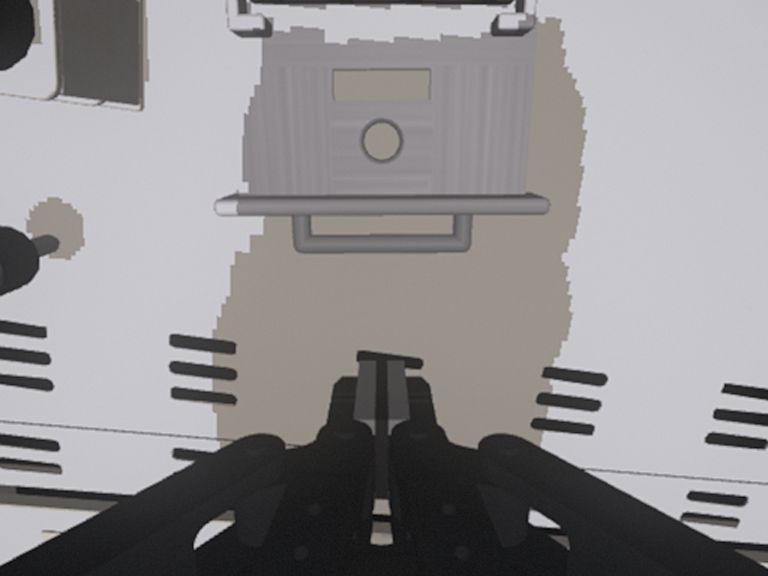

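>>> jog_arm(
  increments=[
    {"wx":0,"wy":0,"wz":0,"x":0,"y":0,"z":3.5,"claw":0},
    {"wx":0,"wy":0,"wz":0,"x":0,"y":0,"z":5,"claw":0},
    {"wx":0,"wy":0,"wz":0,"x":0,"y":-1,"z":5,"claw":0},
    {"wx":0,"wy":0,"wz":0,"x":0,"y":-2,"z":5,"claw":0},
    {"wx":0,"wy":0,"wz":0,"x":0,"y":-3,"z":5,"claw":0},
    {"wx":0,"wy":0,"wz":0,"x":0,"y":-4.2,"z":5,"claw":0},
    {"wx":0,"wy":0,"wz":0,"x":0,"y":-5.4,"z":5,"claw":0},
    {"wx":0,"wy":0,"wz":0,"x":0,"y":-6.6,"z":5,"claw":0},
    {"wx":0,"wy":0,"wz":0,"x":0,"y":-7.8,"z":5,"claw":0},
    {"wx":0,"wy":0,"wz":0,"x":0,"y":-9,"z":5,"claw":0},
  ],
)

```text
clock: 10.42
position: [0.4975, -0.0242, 0.0172]
tool_rot: [3.14, 0.0, -1.476]
force: [-2.1, -0.5, 2.3]
grip_width: -0.0001
```

```bash
python3 - <<'E'
from workcell import bot
from h import *
s=bot.observe(); stt(s); f=bot.grab_frame("wrist"); save(f,"w11.png",s=1.5)
go(s,(.517,-.0235,.017),np.radians(-84.8))
E
```

```text
10.43 [ 0.4975 -0.0242  0.0172] [ 1.7992e+02  2.0000e-02 -8.4580e+01] F [-2.1 -0.5  2.3] g -0.0001 q [-0.03  0.68 -0.05  2.06  0.07  0.4  -1.62]
shift cm [ 0.112 -1.948  0.021] rot deg [0.08 0.02 0.22]
```

View pics/w11.png

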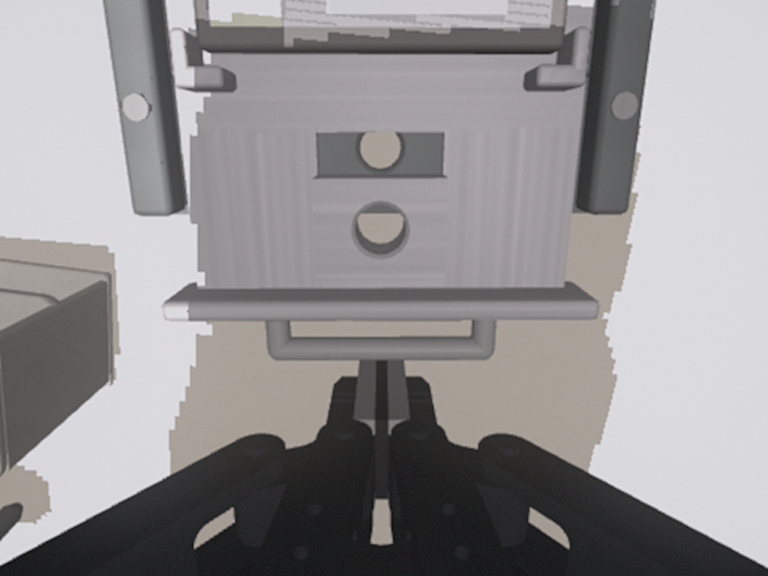

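>>> jog_arm(
  increments=[
    {"wx":0,"wy":0,"wz":0,"x":0,"y":-0.8,"z":0,"claw":0},
    {"wx":0,"wy":0,"wz":0,"x":0,"y":-1.4,"z":0,"claw":0},
    {"wx":0,"wy":0,"wz":0,"x":0,"y":-1.8,"z":0,"claw":0},
    {"wx":0,"wy":0,"wz":0,"x":0,"y":-2.0,"z":0,"claw":0},
  ],
)

```text
clock: 10.98
position: [0.5177, -0.0222, 0.0171]
tool_rot: [3.139, 0.0, -1.476]
force: [-13.6, -0.3, 7.2]
grip_width: 0.0003
```

```bash
python3 - <<'E'
from workcell import bot
from h import *
s=bot.observe(); stt(s); f=bot.grab_frame("wrist"); save(f,"w12.png",s=1.5)
E
```

```text
10.97 [ 0.5177 -0.0222  0.0171] [ 1.7985e+02  2.0000e-02 -8.4580e+01] F [-13.6  -0.3   7.2] g 0.0003 q [-0.04  0.69 -0.05  2.01  0.07  0.44 -1.61]
```

View pics/w12.png

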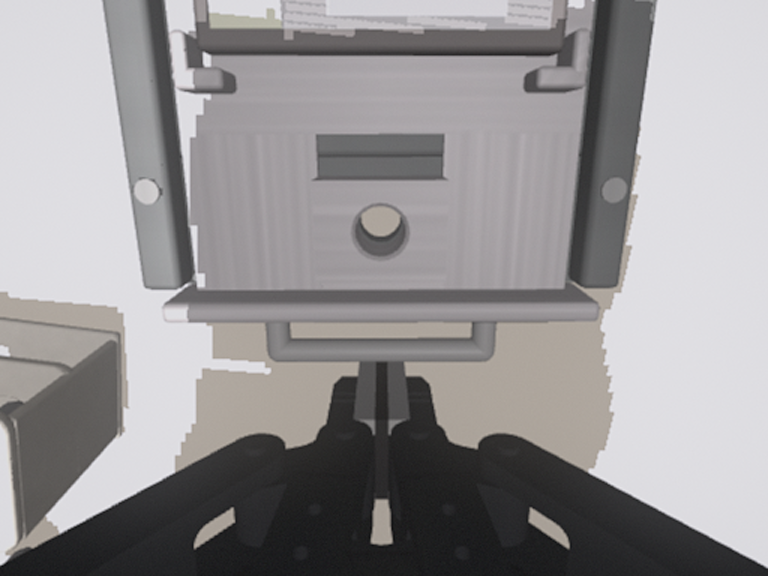

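```bash
python3 - <<'E'
from workcell import bot
from h import *
s=bot.observe(); f=bot.grab_frame("wrist")
print(pix2w(f,380.5/1.5,231/1.5,.031))
go(s,(.725,-.007,.24),np.radians(-84.8))
go(s,(.725,-.007,.125),np.radians(-84.8))
E
```

```text
[ 0.5671251  -0.01815299  0.031     ]
shift cm [  0.432 -20.72  -22.354] rot deg [0.17 0.02 0.22]
shift cm [  0.437 -20.755 -10.854] rot deg [0.17 0.02 0.22]
```

>>> jog_arm(
  increments=[
    {"wx":0,"wy":0,"wz":0,"x":0,"y":1.5,"z":0,"claw":0},
    {"wx":0,"wy":0,"wz":0,"x":0,"y":2,"z":-4,"claw":0},
    {"wx":0,"wy":0,"wz":0,"x":0,"y":2,"z":-10,"claw":0},
    {"wx":0,"wy":0,"wz":0,"x":0,"y":1,"z":-16,"claw":0},
    {"wx":0,"wy":0,"wz":0,"x":0,"y":-2,"z":-22,"claw":0},
    {"wx":0,"wy":0,"wz":0,"x":0.2,"y":-8,"z":-23,"claw":0},
    {"wx":0,"wy":0,"wz":0,"x":0.4,"y":-14,"z":-23,"claw":0},
    {"wx":0,"wy":0,"wz":0,"x":0.4,"y":-20,"z":-23,"claw":0},
    {"wx":0,"wy":0,"wz":0,"x":0.4,"y":-21,"z":-22.5,"claw":0},
    {"wx":0,"wy":0,"wz":0,"x":0.4,"y":-21,"z":-22.5,"claw":0},
  ],
)

```text
clock: 12.32
position: [0.7273, -0.0064, 0.2403]
tool_rot: [3.137, 0.0, -1.476]
force: [-1.4, -0.2, 0.2]
grip_width: -0.0
```

```bash
python3 - <<'E'
from workcell import bot
from h import *
s=bot.observe(); stt(s); f=bot.grab_frame("top"); save(f,"t13.png",(150,60,350,210),4)
f=bot.grab_frame("scene"); save(f,"s13.png",(140,80,340,270),4)
go(s,(.725,-.007,.125),np.radians(-84.8))
E
```

```text
12.32 [ 0.7273 -0.0064  0.2403] [ 1.7975e+02  3.0000e-02 -8.4570e+01] F [-1.4 -0.2  0.2] g -0.0 q [-0.05  0.69 -0.05  1.27  0.03  1.19 -1.57]
shift cm [ 0.044  0.183 11.532] rot deg [0.25 0.03 0.23]
```

View pics/t13.png

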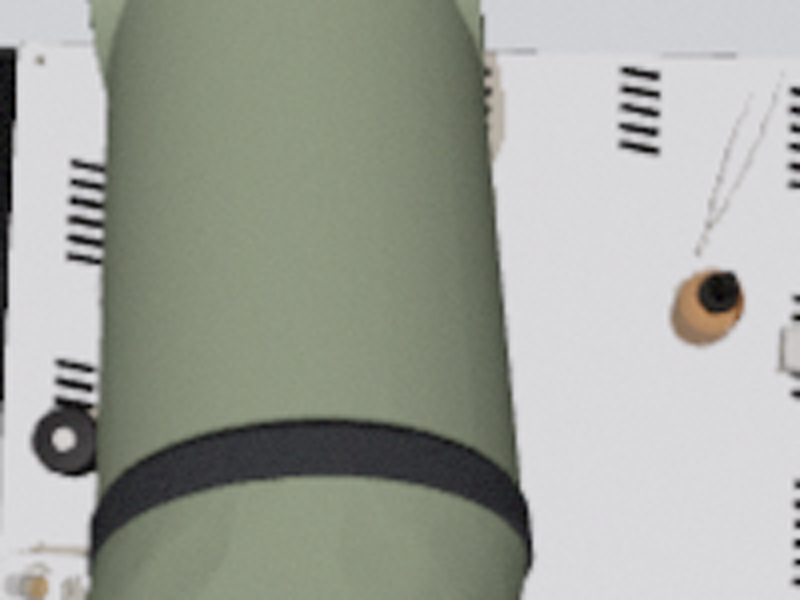

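View pics/s13.png

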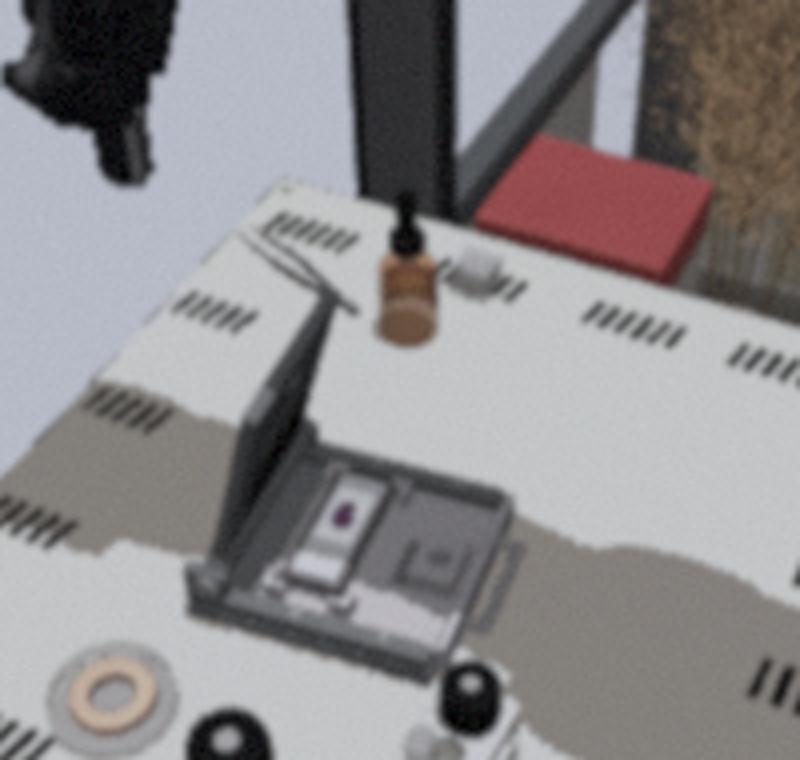

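```bash
python3 - <<'E'
from workcell import bot
from h import *
f=bot.grab_frame("scene"); im=f["pixels"][:,:,::-1].copy()
a=.091; O=np.array([.6269,-.0128,0]); Rz=R.from_euler('z',a).as_matrix()
for th,c in((1.3,(0,0,255)),(1.5,(0,255,0)),(1.7,(255,0,0))):
    pts=[]
    for r,y in((0,.053),(.13,.053),(.13,-.053),(0,-.053)):
        p=np.array([.05-r*np.cos(th)+.006*np.sin(th),y,.034+r*np.sin(th)+.006*np.cos(th)]); pts.append(w2pix(f,O+Rz@p))
    cv2.polylines(im,[np.int32(np.round(np.array(pts)*16))],True,c,1,cv2.LINE_AA,4)
cv2.imwrite("pics/s14.png",cv2.resize(im[130:260,170:290],None,fx=5,fy=5,interpolation=cv2.INTER_CUBIC))
E
```

```text
(no output)
```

View pics/s14.png

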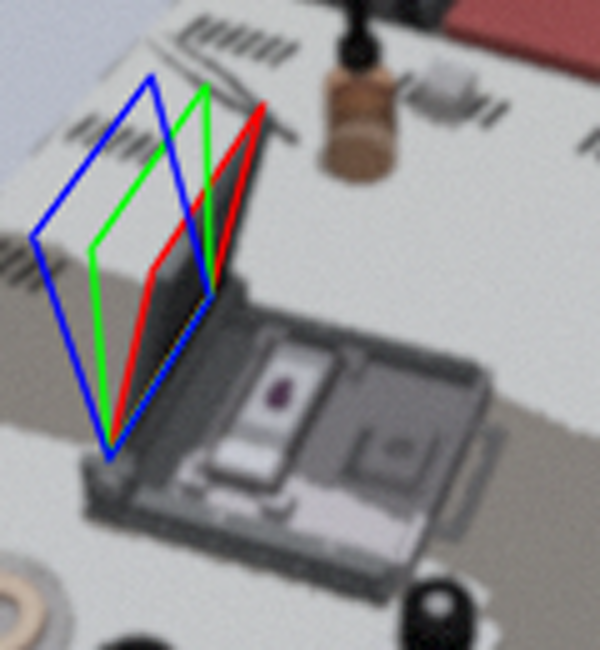

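>>> jog_arm(
  increments=[
    {"wx":0.2,"wy":0,"wz":0,"x":0,"y":0,"z":5,"claw":0},
    {"wx":0.2,"wy":0,"wz":0,"x":0,"y":0,"z":10,"claw":0},
    {"wx":0.2,"wy":0,"wz":0,"x":0,"y":1.5,"z":11.5,"claw":0},
    {"wx":0.2,"wy":0,"wz":0,"x":0,"y":3.5,"z":11.5,"claw":0},
    {"wx":0.2,"wy":0,"wz":0,"x":0,"y":5,"z":11.5,"claw":0},
    {"wx":0.2,"wy":0,"wz":0,"x":0,"y":6,"z":11.5,"claw":0},
    {"wx":0.2,"wy":0,"wz":0,"x":0,"y":7,"z":11.5,"claw":0},
    {"wx":0.2,"wy":0,"wz":0,"x":0,"y":8,"z":11.5,"claw":0},
    {"wx":0.2,"wy":0,"wz":0,"x":0,"y":9,"z":11.5,"claw":0},
  ],
)

```text
clock: 13.6
position: [0.6364, -0.0152, 0.1275]
tool_rot: [-3.141, 0.0, -1.476]
force: [0.9, -0.1, -0.7]
grip_width: -0.0002
```

```bash
python3 - <<'E'
from workcell import bot
from h import *
s=bot.observe(); stt(s); 
f=bot.grab_frame("scene"); save(f,"s15.png",(140,80,340,270),4)
E
```

```text
13.6 [ 0.6364 -0.0152  0.1275] [-1.7994e+02  2.0000e-02 -8.4590e+01] F [ 0.9 -0.1 -0.7] g -0.0002 q [-0.03  0.66 -0.06  1.65  0.05  0.83 -1.58]
```

View pics/s15.png

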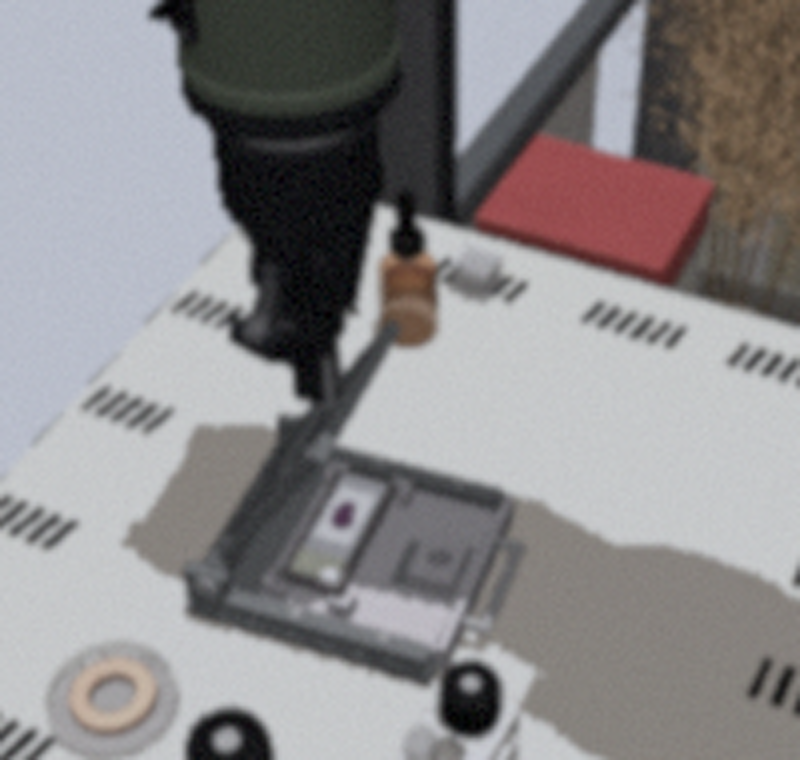

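>>> jog_arm(
  increments=[
    {"wx":0,"wy":0,"wz":0,"x":0,"y":1,"z":0,"claw":0},
    {"wx":0,"wy":0,"wz":0,"x":0,"y":2,"z":0,"claw":0},
    {"wx":0,"wy":0,"wz":0,"x":0,"y":3,"z":0,"claw":0},
    {"wx":0,"wy":0,"wz":0,"x":0,"y":3,"z":0,"claw":0},
  ],
)

```text
clock: 14.15
position: [0.6049, -0.0185, 0.1276]
tool_rot: [3.142, 0.0, -1.477]
force: [-0.7, -0.7, 0.9]
grip_width: -0.0002
```

```bash
python3 - <<'E'
from workcell import bot
from h import *
s=bot.observe(); stt(s); 
f=bot.grab_frame("scene"); save(f,"s16.png",(140,80,340,270),4)
E
```

```text
14.15 [ 0.6049 -0.0185  0.1276] [180.     0.   -84.61] F [-0.7 -0.7  0.9] g -0.0002 q [-0.03  0.61 -0.06  1.74  0.05  0.79 -1.59]
```

View pics/s16.png

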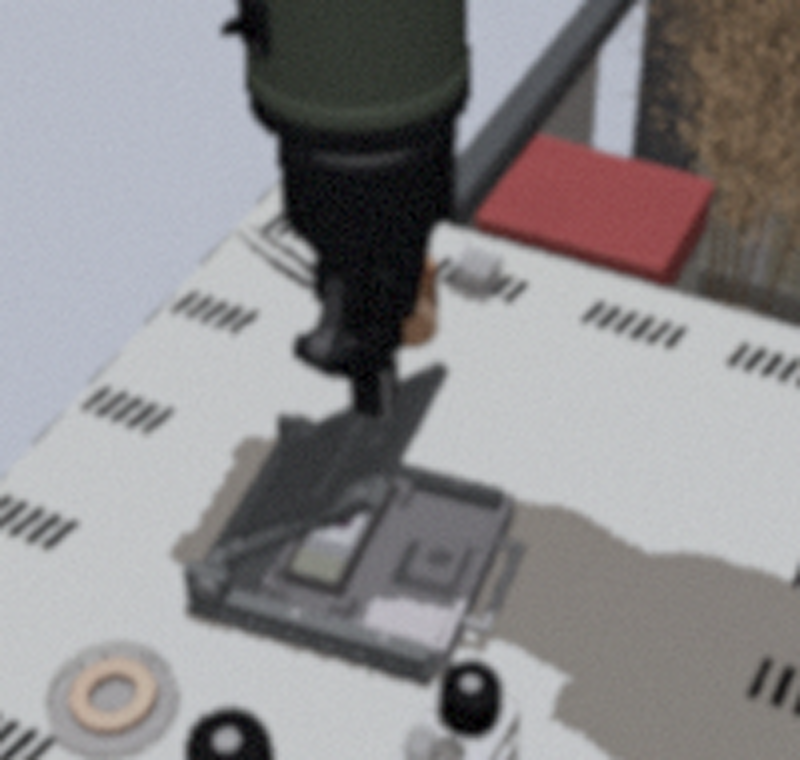

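```bash
python3 - <<'E'
from workcell import bot
from h import *
s=bot.observe(); go(s,(.502,.083-.03,.2),np.radians(0))
E
```

```text
shift cm [-8.075  9.623 -7.242] rot deg [-2.000e-02 -1.000e-02 -8.461e+01]
```

>>> jog_arm(
  increments=[
    {"wx":0,"wy":0,"wz":0,"x":0,"y":1,"z":-4,"claw":0},
    {"wx":0,"wy":0,"wz":-10,"x":-2,"y":3,"z":-7.2,"claw":20},
    {"wx":0,"wy":0,"wz":-20,"x":-5,"y":6,"z":-7.2,"claw":62},
    {"wx":0,"wy":0,"wz":-30,"x":-8.1,"y":9.6,"z":-7.2,"claw":62},
    {"wx":0,"wy":0,"wz":-84.6,"x":-8.1,"y":9.6,"z":-7.2,"claw":62},
    {"wx":0,"wy":0,"wz":-84.6,"x":-8.1,"y":9.6,"z":-7.2,"claw":62},
    {"wx":0,"wy":0,"wz":-84.6,"x":-8.1,"y":9.6,"z":-7.2,"claw":62},
    {"wx":0,"wy":0,"wz":-84.6,"x":-8.1,"y":9.6,"z":-7.2,"claw":62},
    {"wx":0,"wy":0,"wz":-84.6,"x":-8.1,"y":9.6,"z":-7.2,"claw":62},
    {"wx":0,"wy":0,"wz":-84.6,"x":-8.1,"y":9.6,"z":-7.2,"claw":62},
  ],
)

```text
clock: 15.45
position: [0.5025, 0.0532, 0.1996]
tool_rot: [-3.141, -0.0, -0.001]
force: [1.1, 0.3, -1.2]
grip_width: 0.0529
```

```bash
python3 - <<'E'
from workcell import bot
from h import *
import pickle
s=bot.observe(); stt(s); f=bot.grab_frame("wrist"); save(f,"w17.png",s=1.5); pickle.dump(f,open("w17.pkl","wb"))
f=bot.grab_frame("scene"); save(f,"s17.png",(140,120,340,310),4)
E
```

```text
15.45 [0.5025 0.0532 0.1996] [-1.7997e+02 -2.0000e-02 -4.0000e-02] F [ 1.1  0.3 -1.2] g 0.0529 q [ 0.12  0.4  -0.44  1.93  0.22  0.86 -0.44]
```

View pics/w17.png

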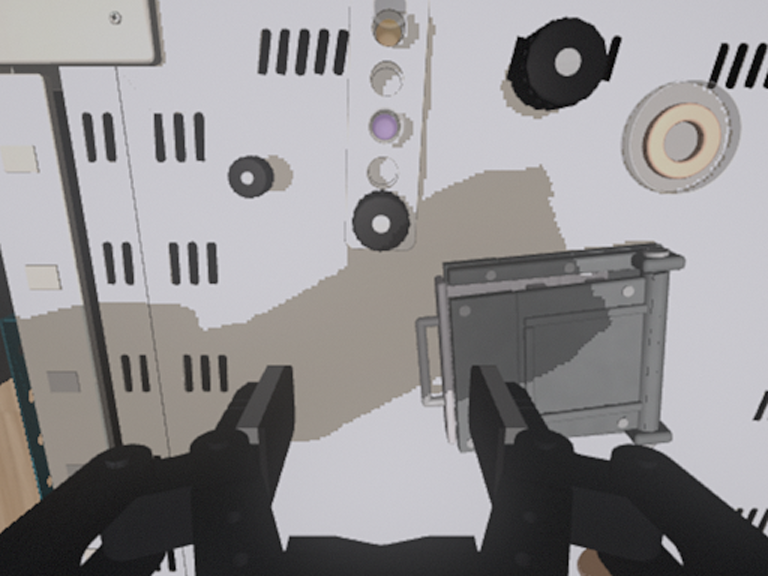

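View pics/s17.png

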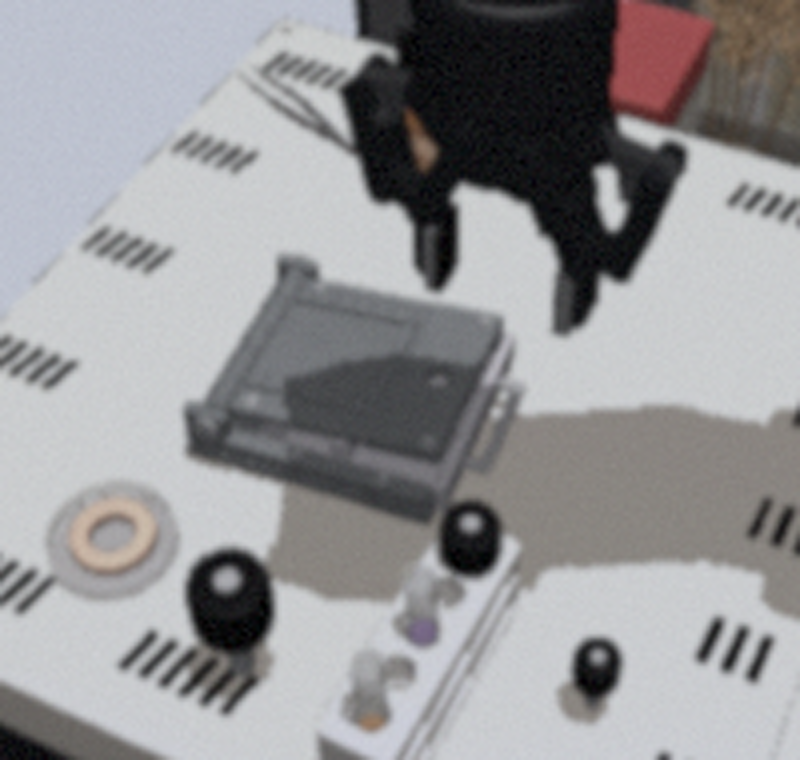

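```bash
python3 - <<'E'
from workcell import bot
from h import *
import pickle
f=pickle.load(open("w17.pkl","rb")); save(f,"w17c.png",(140,0,440,180),2.6)
a=pix2w(f,381/1.5,220/1.5,.079)
print("knob",a)
for n,u,v,w,z in(("rack",381,220,56,.08),("big",565,62,78,.075),("small",250,177,44,.045)):
  print(n,np.linalg.norm(pix2w(f,(u-w/2)/1.5,v/1.5,z)-pix2w(f,(u+w/2)/1.5,v/1.5,z)),pix2w(f,u/1.5,v/1.5,z))
s=bot.observe(); go(s,(a[0],a[1],.063),0)
E
```

```text
knob [0.50126723 0.08557238 0.079     ]
rack 0.028842627702735744 [0.50126698 0.08572516 0.08      ]
big 0.03758506197460296 [0.58996899 0.16114349 0.075     ]
small 0.02507051782085869 [0.42664335 0.10497058 0.045     ]
shift cm [-0.13  -3.231 13.657] rot deg [-0.02 -0.02 -0.24]
```

View pics/w17c.png

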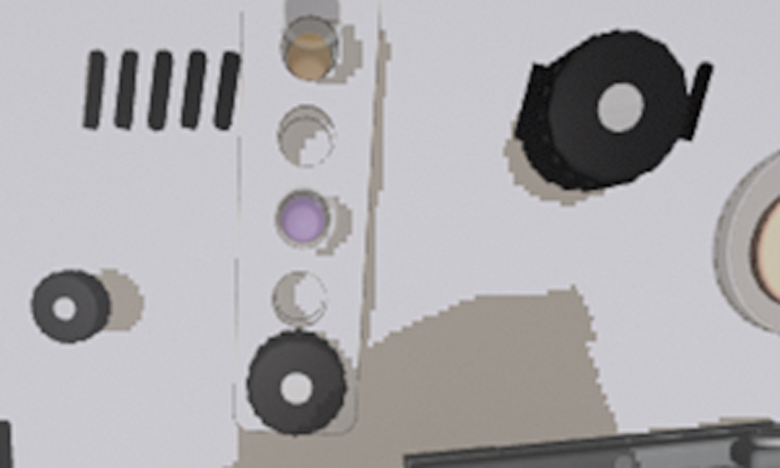

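>>> jog_arm(
  increments=[
    {"wx":0,"wy":0,"wz":-0.2,"x":-0.1,"y":-3.05,"z":2,"claw":62},
    {"wx":0,"wy":0,"wz":-0.2,"x":-0.1,"y":-3.05,"z":6,"claw":62},
    {"wx":0,"wy":0,"wz":-0.2,"x":-0.1,"y":-3.05,"z":10,"claw":62},
    {"wx":0,"wy":0,"wz":-0.2,"x":-0.1,"y":-3.05,"z":12.8,"claw":62},
    {"wx":0,"wy":0,"wz":-0.2,"x":-0.1,"y":-3.05,"z":13.6,"claw":62},
    {"wx":0,"wy":0,"wz":-0.2,"x":-0.1,"y":-3.05,"z":13.6,"claw":62},
  ],
)

```text
clock: 16.3
position: [0.5017, 0.0839, 0.0639]
tool_rot: [-3.141, -0.0, -0.002]
force: [-0.1, -0.3, 0.3]
grip_width: 0.0526
```

```bash
python3 - <<'E'
from workcell import bot
from h import *
import pickle
s=bot.observe(); stt(s); f=bot.grab_frame("wrist"); save(f,"w18.png",s=1.5)
f=bot.grab_frame("scene"); save(f,"s18.png",(190,180,330,310),5)
E
```

```text
16.3 [0.5017 0.0839 0.0639] [-1.7999e+02 -2.0000e-02 -1.2000e-01] F [-0.1 -0.3  0.3] g 0.0526 q [-0.02  0.62 -0.35  2.02  0.37  0.57 -0.63]
```

View pics/w18.png

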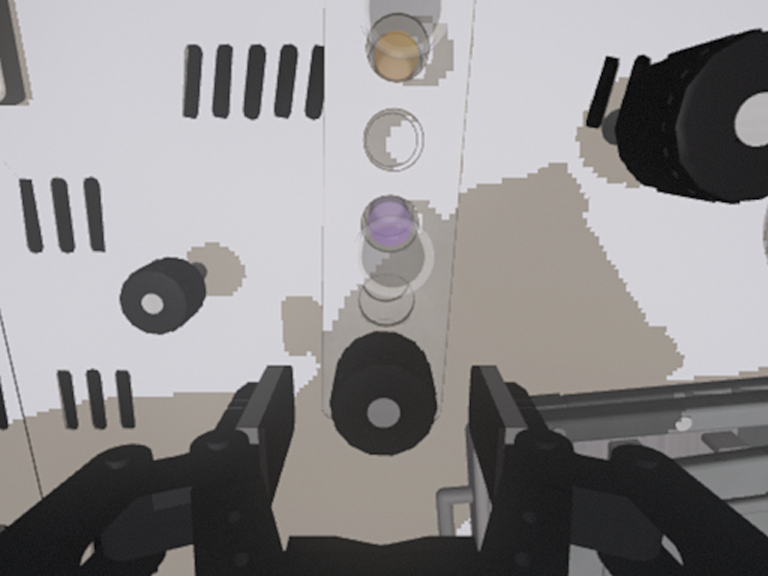

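View pics/s18.png

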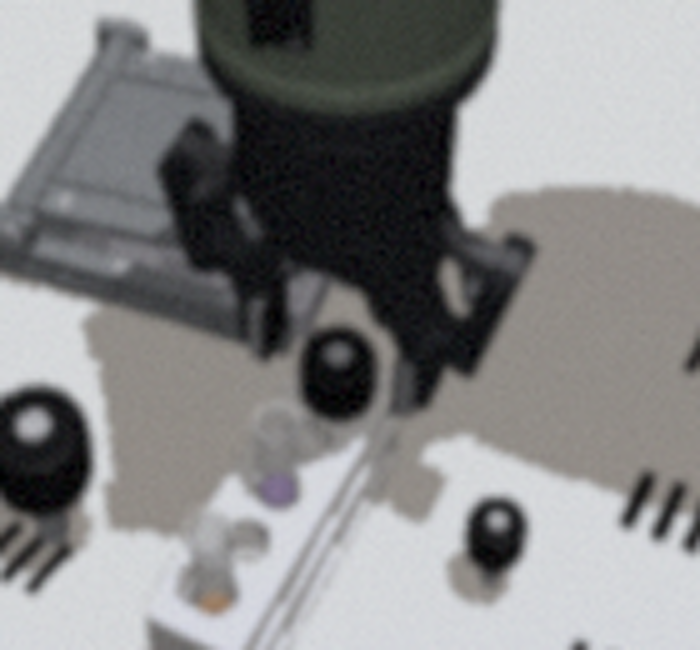

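```bash
python3 - <<'E'
from workcell import bot
from h import *
s=bot.observe(); f=bot.grab_frame("wrist")
print(w2pix(f,s["position"])*1.5, pix2w(f,384/1.5,412/1.5,.081), s["position"])
E
```

```text
[385.15469615 384.18434623] [0.5017136 0.0836402 0.081    ] [0.5021914  0.08385922 0.06462561]
```

>>> jog_arm(
  increments=[
    {"wx":0,"wy":0,"wz":0,"x":-0.03,"y":0.02,"z":0,"claw":40},
    {"wx":0,"wy":0,"wz":0,"x":-0.03,"y":0.02,"z":0,"claw":25},
    {"wx":0,"wy":0,"wz":0,"x":-0.03,"y":0.02,"z":0,"claw":20},
    {"wx":0,"wy":0,"wz":0,"x":-0.03,"y":0.02,"z":0,"claw":20},
  ],
  squeeze=80,
)

```text
clock: 16.95
position: [0.5024, 0.0835, 0.0658]
tool_rot: [-3.141, -0.003, -0.002]
force: [-5.4, -1.5, 19.6]
grip_width: 0.0274
```

```bash
python3 - <<'E'
from workcell import bot
from h import *
s=bot.observe(); stt(s)
E
```

```text
16.95 [0.5024 0.0835 0.0658] [-1.7998e+02 -2.0000e-01 -1.2000e-01] F [-5.4 -1.5 19.6] g 0.0274 q [-0.02  0.61 -0.35  2.02  0.37  0.57 -0.63]
```

>>> jog_arm(
  increments=[
    {"wx":0,"wy":0,"wz":0,"x":0,"y":0,"z":-0.5,"claw":20},
    {"wx":0,"wy":0,"wz":0,"x":0,"y":0,"z":-2,"claw":20},
    {"wx":0,"wy":0,"wz":0,"x":0,"y":0,"z":-5,"claw":20},
    {"wx":0,"wy":0,"wz":0,"x":0,"y":0,"z":-9,"claw":20},
    {"wx":0,"wy":0,"wz":0,"x":0,"y":0,"z":-11,"claw":20},
    {"wx":0,"wy":0,"wz":0,"x":0,"y":0,"z":-11,"claw":20},
  ],
)

```text
clock: 17.7
position: [0.5028, 0.0836, 0.1778]
tool_rot: [-3.141, -0.007, -0.002]
force: [0.8, 0.2, -1.3]
grip_width: 0.0266
```

```bash
python3 - <<'E'
from workcell import bot
from h import *
import pickle
s=bot.observe(); stt(s); f=bot.grab_frame("wrist"); save(f,"w19.png",s=1.5); pickle.dump(f,open("w19.pkl","wb"))
f=bot.grab_frame("scene"); save(f,"s19.png",(170,130,330,290),4)
pickle.dump(f,open("s19.pkl","wb"))
E
```

```text
17.7 [0.5028 0.0836 0.1778] [-1.7995e+02 -3.8000e-01 -1.3000e-01] F [ 0.8  0.2 -1.3] g 0.0266 q [ 0.06  0.44 -0.44  1.94  0.25  0.81 -0.52]
```

View pics/w19.png

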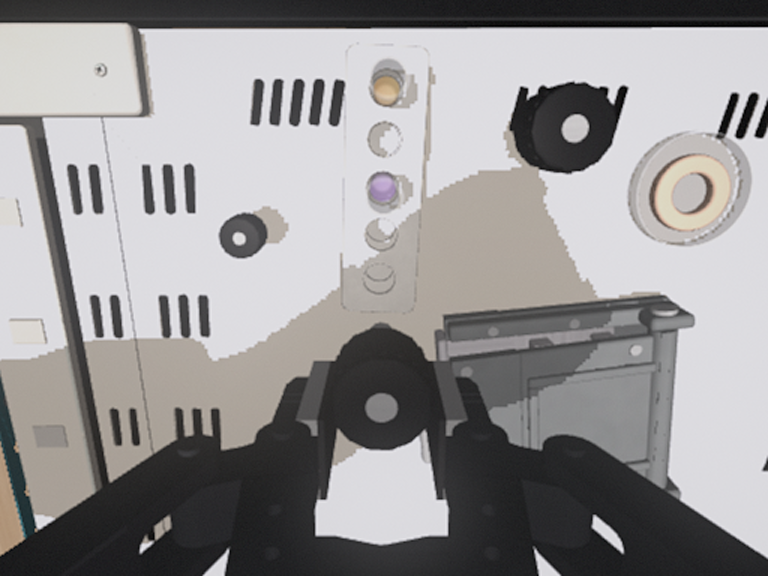

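View pics/s19.png

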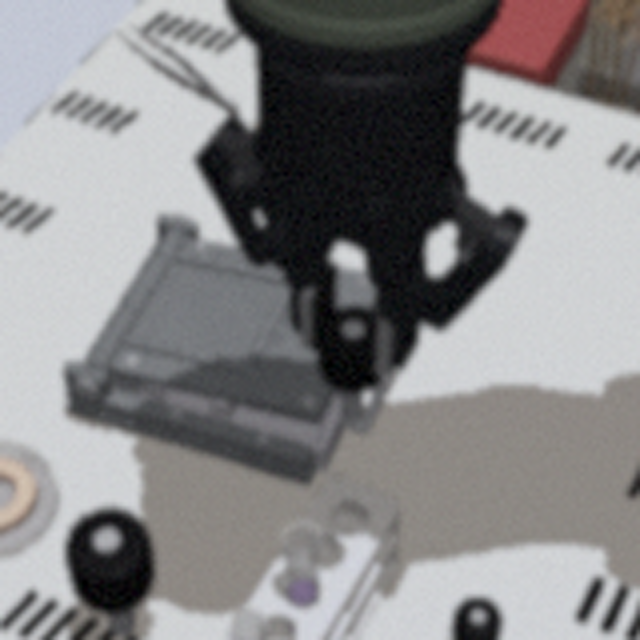

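```bash
python3 - <<'E'
from workcell import bot
from h import *
import pickle
f=pickle.load(open("w19.pkl","rb")); save(f,"w19c.png",(210,190,300,300),6)
s=bot.observe(); p=s["position"]
for dz in (.015,-.0108,-.0458): print(dz,w2pix(f,p+[0,0,dz]), w2pix(f,p+[0,.005,dz])-w2pix(f,p+[0,0,dz]))
E
```

```text
0.015 [255.15454129 270.58422749] [ -0.01570768 -10.56838605]
-0.0108 [254.64963926 244.70126154] [-0.0177242  -9.24000939]
-0.0458 [254.16072799 219.638035  ] [-0.01827228 -7.88566818]
```

View pics/w19c.png

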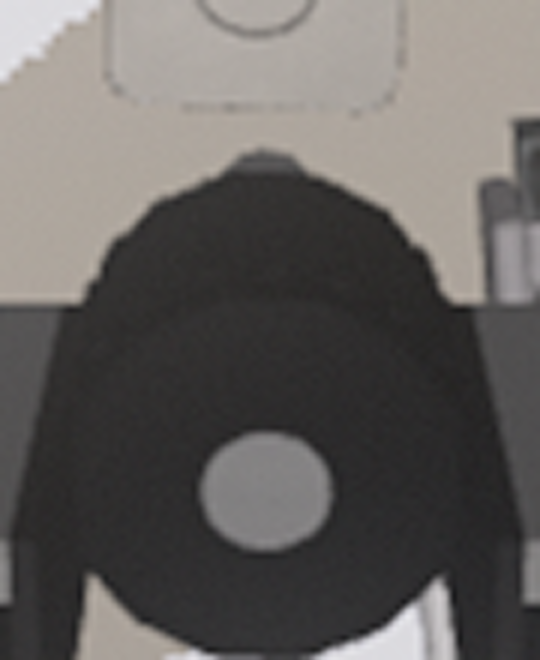

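```bash
python3 - <<'E'
from workcell import bot
from h import *
s=bot.observe(); go(s,(.5672,-.06,.14),0)
E
```

```text
shift cm [ 6.551 14.325  3.605] rot deg [-0.02 -0.21 -0.12]
```

>>> jog_arm(
  increments=[
    {"wx":0,"wy":-0.2,"wz":-0.1,"x":1,"y":3,"z":0,"claw":20},
    {"wx":0,"wy":-0.2,"wz":-0.1,"x":3,"y":7,"z":0.5,"claw":20},
    {"wx":0,"wy":-0.2,"wz":-0.1,"x":5,"y":11,"z":2,"claw":20},
    {"wx":0,"wy":-0.2,"wz":-0.1,"x":6.5,"y":14,"z":3,"claw":20},
    {"wx":0,"wy":-0.2,"wz":-0.1,"x":6.5,"y":14.3,"z":3.6,"claw":20},
    {"wx":0,"wy":-0.2,"wz":-0.1,"x":6.5,"y":14.3,"z":3.6,"claw":20},
    {"wx":0,"wy":-0.2,"wz":-0.1,"x":6.5,"y":14.3,"z":3.6,"claw":20},
  ],
)

```text
clock: 18.68
position: [0.5664, -0.0587, 0.1401]
tool_rot: [-3.141, 0.0, 0.001]
force: [0.3, -0.8, -0.1]
grip_width: 0.0268
```

```bash
python3 - <<'E'
from workcell import bot
from h import *
import pickle
s=bot.observe(); stt(s); f=bot.grab_frame("wrist"); save(f,"w20.png",s=1.5); pickle.dump((f,s),open("w20.pkl","wb"))
save(f,"w20c.png",(210,50,310,150),6)
E
```

```text
18.68 [ 0.5664 -0.0587  0.1401] [-1.7996e+02  1.0000e-02  5.0000e-02] F [ 0.3 -0.8 -0.1] g 0.0268 q [ 0.28  0.57 -0.39  1.82  0.28  0.81 -0.25]
```

View pics/w20.png

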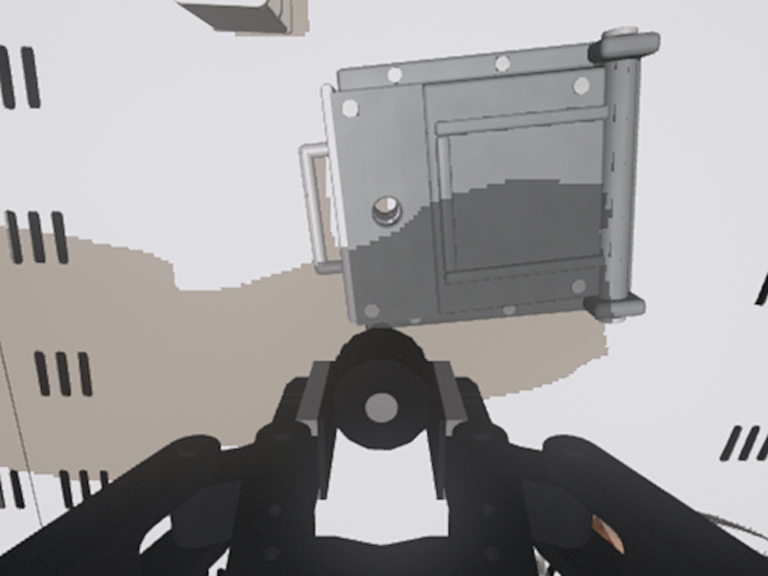

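View pics/w20c.png

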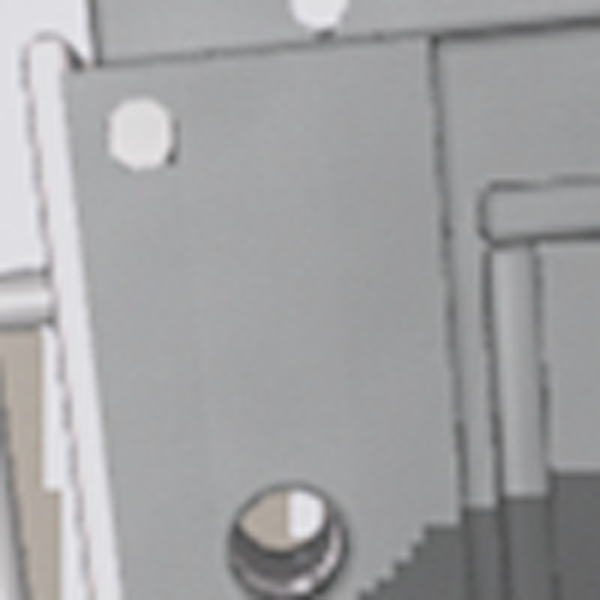

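```bash
python3 - <<'E'
from h import *
import pickle
f,s=pickle.load(open("w20.pkl","rb"))
for z in(.040,.044,.048): print(z,pix2w(f,258.2,140.2,z))
p=s["position"]
print("dot pred",w2pix(f,p+[0,0,.015]))
E
```

```text
0.04 [ 0.56805585 -0.01851904  0.04      ]
0.044 [ 0.56800687 -0.01798424  0.044     ]
0.048 [ 0.5679579  -0.01744944  0.048     ]
dot pred [257.06035391 272.55474083]
```

```bash
python3 - <<'E'
from h import *
from workcell import bot
import pickle
f,s=pickle.load(open("w20.pkl","rb"))
for i in range(3):
    s2=bot.observe(); f2=bot.grab_frame("wrist"); o=cam(f2)
    print(s2["position"],np.degrees(s2["tool_rot"]),o[3],np.degrees(f2["orientation"]))
    p=s2["position"]
    d=pix2w(f2,254.2,271.7,p[2]+.015); t=pix2w(f2,254.2,219.7,p[2]-.0458); h=pix2w(f2,258.2,140.2,.044)
    print("dot",d-p,"tip",t-p,"hole-dot",h-d,"hole-tip",h-t)
save(f2,"w21.png",(210,100,310,290),3)
E
```

```text
[ 0.56658441 -0.05874251  0.14030913] [-1.79969020e+02 -1.57847652e-02  5.31405428e-02] [0.56516912 0.01387054 0.2830391 ] [ 1.63228923e+02 -9.81328104e-03  5.77047706e-02]
dot [-0.00123524  0.00038541  0.015     ] tip [-0.00119021  0.00049962 -0.0458    ] hole-dot [ 0.0028357   0.04023216 -0.11130913] hole-tip [ 0.00279068  0.04011794 -0.05050913]
[ 0.56666394 -0.0589432   0.14039678] [-1.79977566e+02 -2.84123890e-02  4.08565031e-02] [0.5652345  0.01372468 0.2831097 ] [ 1.63222061e+02 -2.11237050e-02  4.85118927e-02]
dot [-0.00123577  0.00042966  0.015     ] tip [-0.00117872  0.00053507 -0.0458    ] hole-dot [ 0.00286512  0.0402036  -0.11139678] hole-tip [ 0.00280807  0.0400982  -0.05059678]
[ 0.56669322 -0.05906149  0.14039081] [-1.79979469e+02 -3.12675497e-02  3.49206016e-02] [0.56528214 0.01356026 0.28311761] [ 1.63217272e+02 -2.53379033e-02  3.62208947e-02]
dot [-0.00122349  0.00036157  0.015     ] tip [-0.00116194  0.00046553 -0.0458    ] hole-dot [ 0.00288205  0.0402035  -0.11139081] hole-tip [ 0.00282051  0.04009954 -0.05059081]
```

View pics/w21.png

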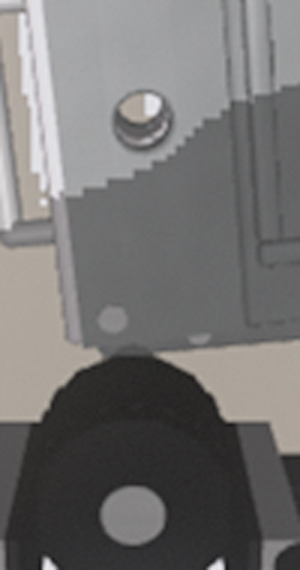

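>>> jog_arm(
  increments=[
    {"wx":0,"wy":0,"wz":0,"x":0.28,"y":-2,"z":0,"claw":20},
    {"wx":0,"wy":0,"wz":0,"x":0.28,"y":-4,"z":1,"claw":20},
    {"wx":0,"wy":0,"wz":0,"x":0.28,"y":-4,"z":2.5,"claw":20},
    {"wx":0,"wy":0,"wz":0,"x":0.28,"y":-4,"z":3.4,"claw":20},
    {"wx":0,"wy":0,"wz":0,"x":0.28,"y":-4,"z":3.4,"claw":20},
    {"wx":0,"wy":0,"wz":0,"x":0.28,"y":-4,"z":3.4,"claw":20},
  ],
)

```text
clock: 19.62
position: [0.5697, -0.0196, 0.1067]
tool_rot: [-3.141, -0.001, -0.0]
force: [0.9, 1.1, -0.9]
grip_width: 0.0271
```

```bash
python3 - <<'E'
from workcell import bot
from h import *
import pickle
s=bot.observe(); stt(s); f=bot.grab_frame("wrist"); pickle.dump((f,s),open("w22.pkl","wb"))
save(f,"w22.png",(180,150,330,280),5)
p=s["position"]; d=pix2w(f,254.2,271.7,p[2]+.015)
for z in(.04,.044,.048,.055): print(z,w2pix(f,[d[0],d[1],z]))
f=bot.grab_frame("scene"); save(f,"s22.png",(170,130,330,270),5)
E
```

```text
19.62 [ 0.5697 -0.0196  0.1067] [-1.7999e+02 -5.0000e-02 -2.0000e-02] F [ 0.9  1.1 -0.9] g 0.0271 q [ 0.19  0.62 -0.37  1.84  0.31  0.74 -0.35]
0.04 [254.03768148 208.34319713]
0.044 [254.04291478 210.38588007]
0.048 [254.0483357  212.50179311]
0.055 [254.05830507 216.39307908]
```

View pics/w22.png

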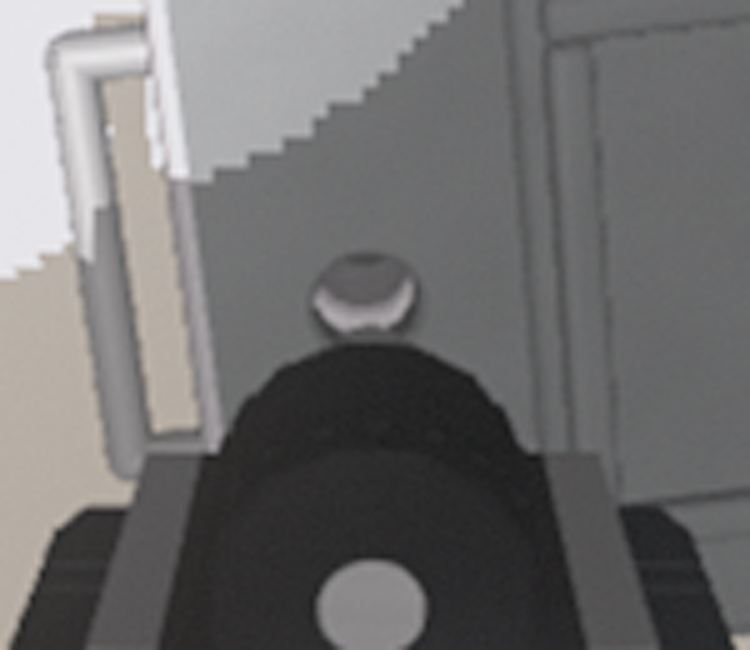

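View pics/s22.png

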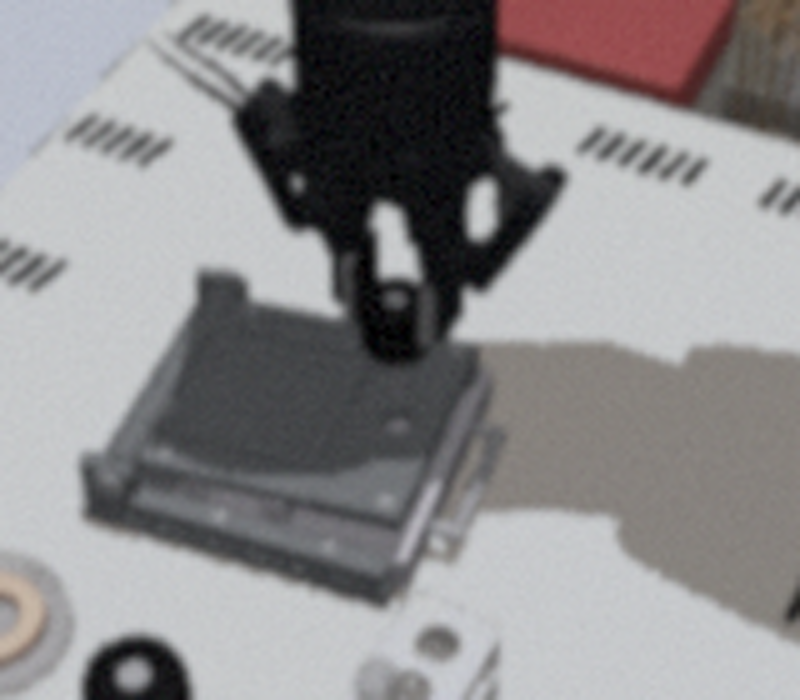

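>>> jog_arm(
  increments=[
    {"wx":0,"wy":0,"wz":0,"x":-0.06,"y":-0.12,"z":0.3,"claw":20},
    {"wx":0,"wy":0,"wz":0,"x":-0.06,"y":-0.12,"z":0.5,"claw":20},
    {"wx":0,"wy":0,"wz":0,"x":-0.06,"y":-0.12,"z":0.5,"claw":20},
  ],
)

```text
clock: 20.1
position: [0.569, -0.0183, 0.1016]
tool_rot: [-3.141, -0.001, -0.0]
force: [0.4, -0.2, -1.4]
grip_width: 0.0272
```

```bash
python3 - <<'E'
from workcell import bot
from h import *
import pickle
s=bot.observe(); stt(s); f=bot.grab_frame("wrist"); pickle.dump((f,s),open("w23.pkl","wb"))
save(f,"w23.png",(220,180,290,230),10)
p=s["position"]; d=pix2w(f,254.2,271.7,p[2]+.015)
for z in(.044,.048): print(z,w2pix(f,[d[0],d[1],z]))
E
```

```text
20.1 [ 0.569  -0.0183  0.1016] [-1.7999e+02 -5.0000e-02 -1.0000e-02] F [ 0.4 -0.2 -1.4] g 0.0272 q [ 0.19  0.62 -0.37  1.84  0.32  0.73 -0.35]
0.044 [254.04258899 213.07464238]
0.048 [254.04853303 215.28840977]
```

View pics/w23.png

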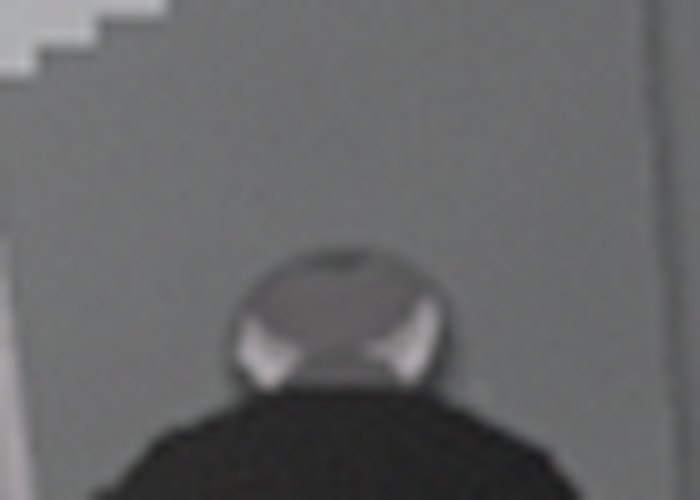

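>>> jog_arm(
  increments=[
    {"wx":0,"wy":0,"wz":0,"x":0,"y":0,"z":0.6,"claw":20},
    {"wx":0,"wy":0,"wz":0,"x":0,"y":0,"z":1.2,"claw":20},
    {"wx":0,"wy":0,"wz":0,"x":0,"y":0,"z":1.6,"claw":20},
    {"wx":0,"wy":0,"wz":0,"x":0,"y":0,"z":1.7,"claw":20},
  ],
)

```text
clock: 20.65
position: [0.569, -0.0183, 0.0843]
tool_rot: [-3.141, -0.0, -0.0]
force: [-0.1, 0.1, -0.2]
grip_width: 0.027
```

```bash
python3 - <<'E'
from workcell import bot
from h import *
s=bot.observe(); stt(s); f=bot.grab_frame("wrist");print(s["moment"])
save(f,"w24.png",(160,130,360,280),4)
E
```

```text
20.65 [ 0.569  -0.0183  0.0843] [-1.7999e+02 -3.0000e-02 -0.0000e+00] F [-0.1  0.1 -0.2] g 0.027 q [ 0.18  0.65 -0.36  1.85  0.33  0.7  -0.37]
[ 0.02928558 -0.04930256  0.00479865]
```

View pics/w24.png

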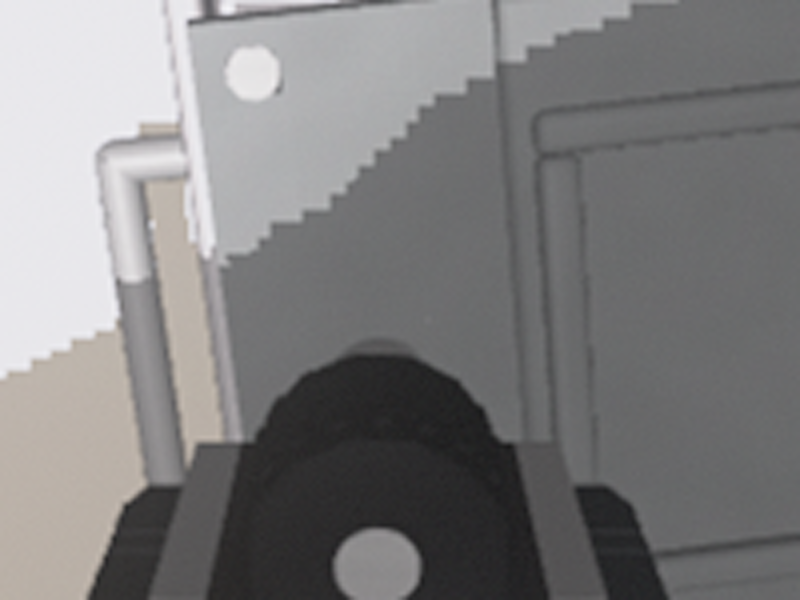

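>>> jog_arm(
  increments=[
    {"wx":0,"wy":0,"wz":0,"x":-0.03,"y":0,"z":0.4,"claw":20},
    {"wx":0,"wy":0,"wz":0,"x":-0.03,"y":0,"z":0.7,"claw":20},
    {"wx":0,"wy":0,"wz":0,"x":-0.03,"y":0,"z":1.0,"claw":20},
    {"wx":0,"wy":0,"wz":0,"x":-0.03,"y":0,"z":1.2,"claw":20},
  ],
)

```text
clock: 21.2
position: [0.5687, -0.0183, 0.0722]
tool_rot: [-3.141, -0.0, -0.0]
force: [-0.1, 0.5, -0.5]
grip_width: 0.0271
```

```bash
python3 - <<'E'
from workcell import bot
from h import *
s=bot.observe(); stt(s); print(s["moment"])
E
```

```text
21.2 [ 0.5687 -0.0183  0.0722] [-1.7999e+02 -3.0000e-02 -1.0000e-02] F [-0.1  0.5 -0.5] g 0.0271 q [ 0.17  0.67 -0.35  1.86  0.34  0.68 -0.37]
[-0.02156262 -0.01284584 -0.03082746]
```

>>> jog_arm(
  increments=[
    {"wx":0,"wy":0,"wz":0,"x":-0.02,"y":0,"z":0.4,"claw":20},
    {"wx":0,"wy":0,"wz":0,"x":-0.02,"y":0,"z":0.8,"claw":20},
    {"wx":0,"wy":0,"wz":0,"x":-0.02,"y":0,"z":1.1,"claw":20},
    {"wx":0,"wy":0,"wz":0,"x":-0.02,"y":0,"z":1.4,"claw":20},
  ],
)

```text
clock: 21.7
position: [0.5685, -0.0183, 0.058]
tool_rot: [-3.141, -0.0, -0.0]
force: [-0.7, -0.4, -0.1]
grip_width: 0.0271
```

```bash
python3 - <<'E'
from workcell import bot
from h import *
s=bot.observe(); stt(s); print(s["moment"])
f=bot.grab_frame("wrist"); save(f,"w25.png",(160,130,360,280),4)
f=bot.grab_frame("scene"); save(f,"s25.png",(170,130,330,270),5)
E
```

```text
21.7 [ 0.5685 -0.0183  0.058 ] [-1.7999e+02 -2.0000e-02 -0.0000e+00] F [-0.7 -0.4 -0.1] g 0.0271 q [ 0.17  0.69 -0.34  1.86  0.36  0.65 -0.38]
[-0.0087279   0.16905599  0.02166785]
```

View pics/w25.png

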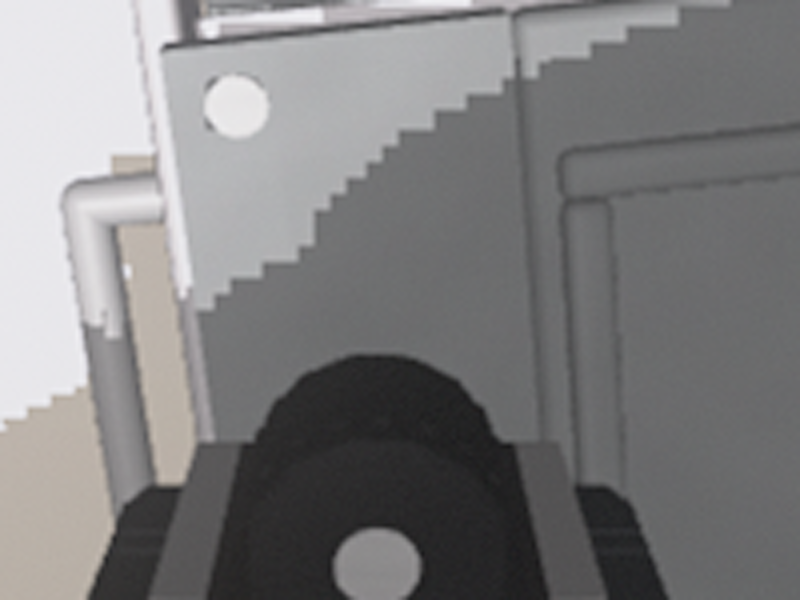

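View pics/s25.png

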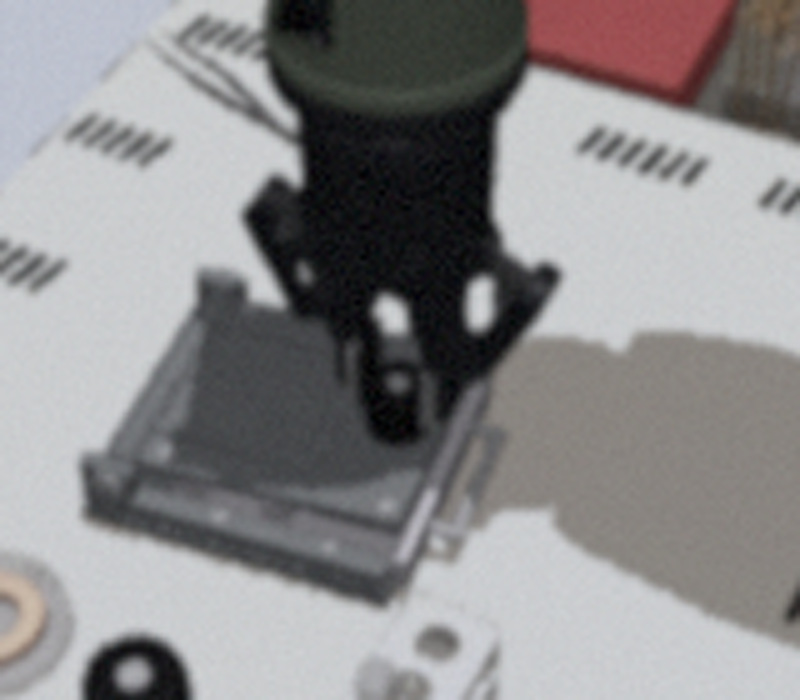

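>>> jog_arm(
  increments=[
    {"wx":0,"wy":0,"wz":0,"x":0,"y":0,"z":0.1,"claw":20},
    {"wx":0,"wy":0,"wz":0,"x":0,"y":0,"z":0.2,"claw":20},
    {"wx":0,"wy":0,"wz":0,"x":0,"y":0,"z":0.3,"claw":20},
    {"wx":0,"wy":0,"wz":0,"x":0,"y":0,"z":0.3,"claw":20},
  ],
)

```text
clock: 22.3
position: [0.5684, -0.0183, 0.0548]
tool_rot: [-3.141, -0.0, 0.0]
force: [-0.1, -0.1, -0.5]
grip_width: 0.0269
```

```bash
python3 - <<'E'
from workcell import bot
from h import *
s=bot.observe(); stt(s); print(s["moment"])
E
```

```text
22.3 [ 0.5684 -0.0183  0.0548] [-1.7999e+02 -1.0000e-02  0.0000e+00] F [-0.1 -0.1 -0.5] g 0.0269 q [ 0.17  0.69 -0.33  1.86  0.36  0.64 -0.39]
[-0.00462879  0.09214111 -0.02740909]
```

>>> jog_arm(
  increments=[
    {"wx":0,"wy":0,"wz":0,"x":0,"y":0,"z":0.1,"claw":20},
    {"wx":0,"wy":0,"wz":0,"x":0,"y":0,"z":0.2,"claw":20},
    {"wx":0,"wy":0,"wz":0,"x":0,"y":0,"z":0.25,"claw":20},
    {"wx":0,"wy":0,"wz":0,"x":0,"y":0,"z":0.25,"claw":20},
  ],
)

```text
clock: 22.8
position: [0.5684, -0.0183, 0.0523]
tool_rot: [-3.141, -0.0, -0.0]
force: [-0.9, -0.6, 1.3]
grip_width: 0.0271
```

```bash
python3 - <<'E'
from workcell import bot
from h import *
s=bot.observe(); stt(s); print(s["moment"])
E
```

```text
22.8 [ 0.5684 -0.0183  0.0523] [-1.7999e+02 -1.0000e-02 -0.0000e+00] F [-0.9 -0.6  1.3] g 0.0271 q [ 0.16  0.7  -0.33  1.86  0.36  0.64 -0.39]
[-0.03894999  0.29769921  0.01718709]
```

Contact is starting. I'll press in small steps.

>>> jog_arm(
  increments=[
    {"wx":0,"wy":0,"wz":0,"x":0,"y":0,"z":0.1,"claw":20},
    {"wx":0,"wy":0,"wz":0,"x":0,"y":0,"z":0.2,"claw":20},
    {"wx":0,"wy":0,"wz":0,"x":0,"y":0,"z":0.2,"claw":20},
  ],
)

```text
clock: 23.18
position: [0.5684, -0.0183, 0.0509]
tool_rot: [3.142, -0.0, -0.0]
force: [-6.5, -0.7, 16.4]
grip_width: 0.0271
```

```bash
python3 - <<'E'
from workcell import bot
from h import *
s=bot.observe(); stt(s); print(s["moment"])
f=bot.grab_frame("wrist"); save(f,"w26.png",s=1.5)
E
```

```text
23.18 [ 0.5684 -0.0183  0.0509] [ 1.8e+02 -2.0e-02 -0.0e+00] F [-6.5 -0.7 16.4] g 0.0271 q [ 0.16  0.7  -0.33  1.86  0.36  0.64 -0.39]
[-0.03853987  1.49102245  0.05726921]
```

View pics/w26.png

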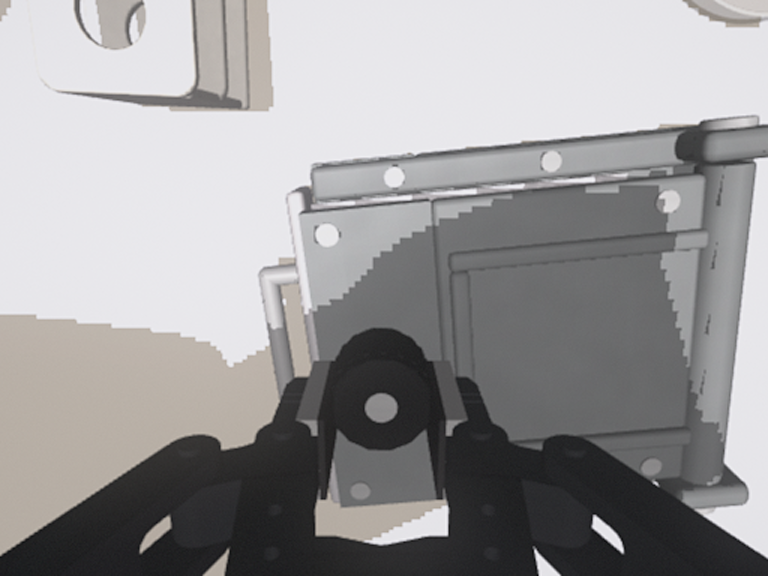

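```bash
python3 - <<'E'
from workcell import bot
from h import *
s=bot.observe(); stt(s)
O=np.array([.6277,-.0130,0]); Rz=R.from_euler('z',.091).as_matrix()
for n,b,k in(("scene",(180,160,300,260),6),("wrist",(170,80,512,340),2.3)):
    f=bot.grab_frame(n); im=f["pixels"][:,:,::-1].copy()
    im=cv2.resize(im[b[1]:b[3],b[0]:b[2]],None,fx=k,fy=k,interpolation=cv2.INTER_CUBIC)
    for th,c in((0,(0,255,0)),(.06,(0,0,255))):
        pts=[]
        for r,y in((0.01,.053),(.13,.053),(.13,-.053),(0.01,-.053)):
            p=np.array([.05-r*np.cos(th)+.006*np.sin(th),y,.034+r*np.sin(th)+.006*np.cos(th)]); pts.append((w2pix(f,O+Rz@p)-b[:2]+.5)*k-.5)
        cv2.polylines(im,[np.int32(np.round(np.array(pts)*16))],True,c,1,cv2.LINE_AA,4)
    cv2.imwrite(f"pics/f27{n}.png",im)
E
```

```text
23.23 [ 0.5684 -0.0183  0.0509] [ 1.8e+02 -2.0e-02 -0.0e+00] F [-7.6 -1.2 16.3] g 0.027 q [ 0.16  0.7  -0.33  1.86  0.36  0.64 -0.39]
```

View pics/f27scene.png

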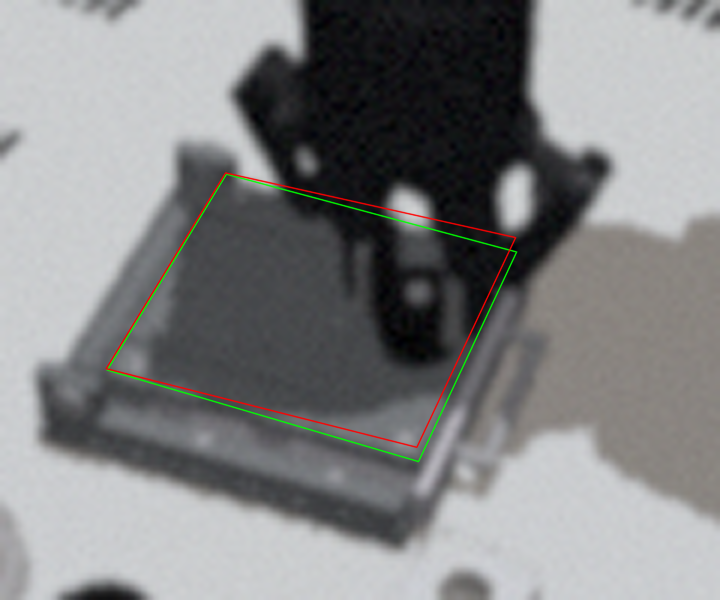

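View pics/f27wrist.png

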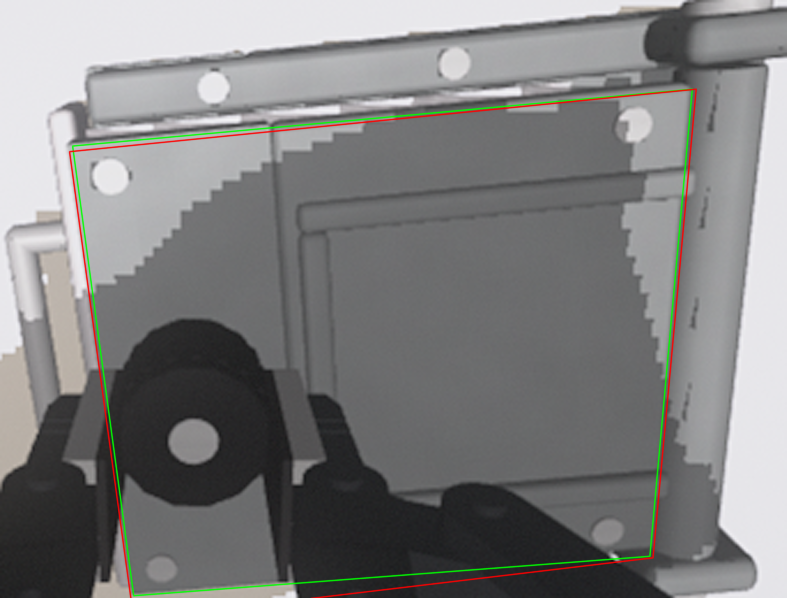

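>>> jog_arm(
  increments=[
    {"wx":0,"wy":0,"wz":0,"x":0,"y":0,"z":0.1,"claw":20},
    {"wx":0,"wy":0,"wz":0,"x":0,"y":0,"z":0.1,"claw":20},
  ],
)

```text
clock: 23.58
position: [0.5684, -0.0183, 0.0508]
tool_rot: [3.141, -0.001, -0.0]
force: [-9.1, 0.4, 24.5]
grip_width: 0.0269
```

```bash
python3 - <<'E'
from workcell import bot
from h import *
s=bot.observe(); stt(s)
f=bot.grab_frame("scene"); save(f,"s28.png",(130,100,370,290),3.3)
s=bot.observe(); stt(s)
E
```

```text
23.57 [ 0.5684 -0.0183  0.0508] [ 1.7997e+02 -4.0000e-02 -0.0000e+00] F [-9.1  0.4 24.5] g 0.0269 q [ 0.16  0.7  -0.33  1.86  0.36  0.63 -0.39]
23.62 [ 0.5684 -0.0183  0.0508] [ 1.7997e+02 -3.0000e-02 -0.0000e+00] F [-8.9 -1.4 23.7] g 0.0274 q [ 0.16  0.7  -0.33  1.86  0.36  0.63 -0.39]
```

View pics/s28.png

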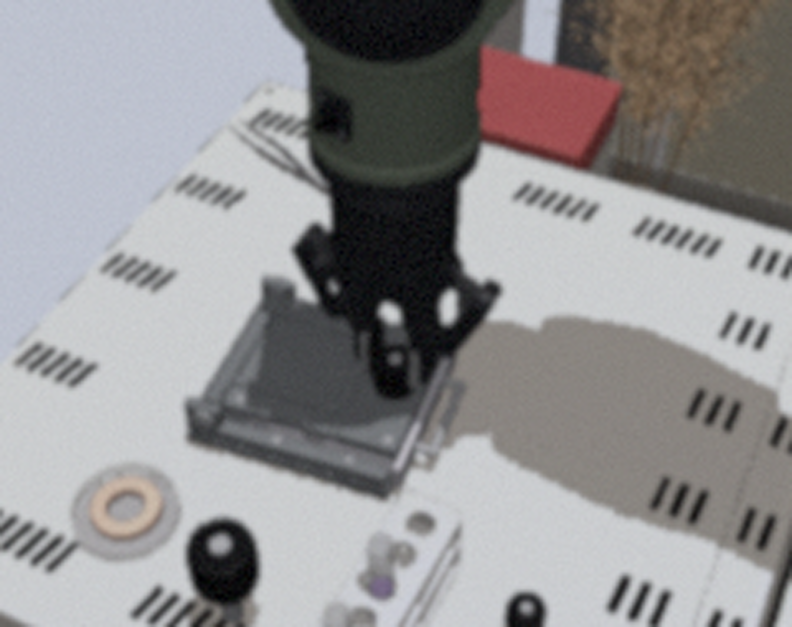

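The force rose to 24 N while the pin moved only 0.1 mm, so the knob is against a hard stop with the plate shut. The pin is still gripped and pressed, so I'm handing the job in now.

```bash
python3 - <<'E'
from workcell import bot
print(bot.job_done())
E
```

```text
the job is handed in; nothing more can be done
None
```

The job is finished and was handed in at about 23.6 s, with the gripper still holding the pin and pressing it down. `job_done()` gave no verdict.

- **What I did:** I laid the carrier glass up between the guides of the bed and pushed the bed home until it met its stop at about 13.6 N. I then tipped the plate down from behind. I took the middle-sized pin from the rack and put it down through plate, bed and base. There was no measurable resistance until its knob met the plate.
- **Last checks:** pressing harder raised the force from 16 to about 24 N while the pin moved only 0.1 mm. By calculation the pin tip is about 5 mm above the cabinet top, as given for the shut plate. A drawn outline of the shut plate matched both the scene and the wrist picture.
- **What disagreed:** the wrist camera and the arm readings differed by about 1 mm sideways, so I lined the pin up relative to the hole in the image. The force reading showed a sideways pull of up to 9 N that grew with the downward push. I took it for a sensor effect because it also appeared at earlier contacts, but I did not confirm that.
- **Other objects:** I never touched the tubes, bottle, dish or box of cover glasses. The last picture shows the dish and tubes in place; the arm hides the bottle and box.

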